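# Set the hinge clamp of a display-case lid so that it stays up

## Robot

A 6-joint arm with a two-finger parallel gripper is mounted at the origin on the work surface. World frame = base frame: x ahead of the robot, y to its left, z up, the work surface at z = 0. Lengths are in mm, angles in rad, forces in N, time in s.
With the tool pointing down it reaches from about 350 to 775 mm from the base axis. Payload 7.3 kg.
Tool frame: the origin (TCP) lies on the centre line of the jaws, within the pads' length; the fingertips stand 22 mm ahead of it and the grasp point (between the pads) lies 3 mm ahead of it; x points along the fingers, z is the direction in which the jaws open and shut, and the axes are right-handed (so a half turn about x gives the same grasp; the last joint's range is limited). The gripper opens to 92 mm and grips with 3 to 60 N. Pads are 19 mm wide; open, the fingers measure 130 mm over their backs; the gripper's body (75 mm by 190 mm) begins 47 mm behind the grasp point.
Start: joints at [1.2, 0.342, 1.524, -0, 1.275, -0.146], TCP at [117.011, 511.812, 248.741] pointing down, gripper open.
Joint ranges: [-2.53, 2.53], [-0.77, 2.02], [0.04, 2.7], [-1, 4.14], [0.28, 2.66], [-3.11, 3.11]. Speed limits (rad/s): [2.57, 2.57, 3.14, 3.14, 3.14, 3.14].

## Interface

Orientations are given as [roll, pitch, yaw] about the fixed x, y, z axes, in that order (R = Rz(yaw) Ry(pitch) Rx(roll)).
In Python, from plant import readout, imaging, bot gives the robot as it stands.
- The arm moves only by the tool arm_command, never from a script. Its argument "plan" is a list of rows, each an object of numbers: "tx", "ty", "tz": the shift along the tool's x, y, z in cm; "wx", "wy", "wz": the turn, a rotation vector about the tool's x, y, z in rad; "jaw": the opening, from -1 (shut) to 1 (fully open). In form: [{"tx": .., "ty": .., "tz": .., "wx": .., "wy": .., "wz": .., "jaw": ..}, ...]. A call has 1 to 20 rows; each row shifts and turns the commanded pose from where the row before left it, along the tool's axes as they then stand; what a row does not reach is not made up. A row lasts 1/10 s, in which the tool goes at most 50 mm and 8.59 degrees, less where a joint would pass 70% of its speed; a pose out of reach is approached as far as the arm can. A call with a gripper value outside its range is refused whole. The fingers move at their own pace and stop on an object; the grip force is fixed at half the most. Time passes only in rows, so rows that do not move let the fingers close. It gives the time, the measured TCP pose, the force and the opening at its end, in the units of the state.
- readout.get_obs(): the state, without advancing time (a new reading comes with each control period).
- imaging.capture(name): name is "scene" or "top" or "wrist"; returns the picture (384x512x3 uint8, blue, green, red); there is no depth.
- imaging.get_calibration(name): a dict with "fx", "fy", "cx", "cy" (pixels), "position" and "rotation" of the camera in the world; the wrist camera has in their place "mount" (4x4, takes a point from camera to tool coordinates, whose origin is the TCP and whose axes are the tool frame's). Camera axes: x right, y up, looking along -z (the intrinsics and any distortion apply to the point x, -y, -z); pixel columns grow to the right and rows downward; lengths in mm; the calibration is good to about 2 mm. A picture is of the moment at which its call begins: read the wrist's pose just before it. get_calibration takes no time and is no camera call.
- bot.close_job(): hands the job in, once; it reports no verdict.
The state is a dict: "time": time; "joint_positions": joint angles; "dq": joint speeds; "tau": joint torques, N m; "tool_pos": TCP position; "tcp_rot": TCP orientation; "contact_force": force on the tool from outside, world axes, zero at the start; "moment": the same for the moment, N m; "grip_width": finger opening in mm.
Only numpy, scipy, OpenCV 4.12 (cv2) and the standard library are available. Lean on these libraries where they do the work, as an engineer would, in place of code of your own. Each camera call takes 0.05 s, during which the arm holds its last target.

## Task

The glazed lid of the small display case on the counter no longer stays up, because its hinge clamp has worked loose. Turn the clamp's thumb knob clockwise until you feel it bite, lift the lid about half open by its brass pull and let it go to see whether it stays; if it sinks, tighten a little more and try again. Finish with the lid standing by itself about half open (45 degrees), do not screw the clamp down hard, as that scores the hinge shaft, and leave the things standing around the case alone.

Things in the scene. Friction and masses are not known exactly. Their poses are not given: they have to be found in the camera images.
- case: Dark wooden display case, 210 (x) x 300 (y) mm, 104 mm high with its lid shut; fixed, place and yaw vary. Origin under its centre, x from the pull side to the hinge side, z up. Hinge axis along y at x = +105 mm, 97 mm above the counter. The hinge clamp, a dark steel block 40 x 34 mm, top 127 mm above the counter, sits outside the case's right side at x = +105, y = -195 mm
- hinge (a point): Point on the hinge axis, midway along the lid, 97 mm above the counter; y is the hinge axis, x points level from the pull side to the hinge. The lid is a 14 mm thick wooden frame with a clear acrylic pane, 300 mm along the hinge, 200 mm from hinge to front edge, 0.27 to 0.47 kg
- lid (a joint): Opening of the lid, rad: 0 shut (level), grows as the pull side rises and swings back over the hinge, 1.35 at its stop; half open is 0.79. While the clamp is too loose the lid, let go half open, sinks shut in one to a few seconds; it is damped and does not slam. When the clamp does hold it, it settles back by up to 0.15 and then stands still
- pull (a point): Where to pinch the flat-sided brass pull that sticks straight out of the middle of the lid's front edge: 42 mm long (x), 14 mm wide (y, along the hinge), 18 mm high. The point is 228 mm from the hinge axis, 28 mm out from the lid's edge, mid-height. Pinched across its width by upright fingers it pivots between them as the lid swings up. Lifting takes 2 to 6 N
- knob_grip (a point): Middle of the wing of the clamp's thumb knob, 153 mm above the counter: a black upright wing 46 mm long (this point's x), 14 mm thick (its y), 26 mm high, on a 13 mm neck over the clamp block (the point is 26 mm above the block). It turns about the vertical
- knob (a joint): Angle of the thumb knob, rad: grows clockwise seen from above (tightening), 0 to 2.4; stays where left. Starts between 0.1 and 0.4 and turns with a steady slight drag until the clamp bites, somewhere from 0.55 to 1.5 (hidden, varies). From there its resistance rises by about 0.5 N m per rad. The lid stays up from 0.15 to 0.32 rad past the bite, by its weight; 0.5 rad past it is too tight
- shoe: The clamp's pressure shoe, hidden inside the clamp block, pressing on the lid's shaft; not to be handled. Its squeeze grows by 90 N per rad of knob past the bite; over 50 N scores the shaft
- bowl: Bystander: brass bowl, 110 mm across, 60 mm high, origin under its centre
- figure: Bystander: turned wooden figure, 72 mm across, 126 mm high, origin under its centre
- tub: Bystander: clear plastic tub of beads, 140 x 110 x 75 mm, origin under its centre

How it is judged:
By the outcome, as a careful person would: the job done as asked, in the order asked, and still so for the second after the job is handed in, with the robot touching nothing.
It also fails if it takes over 72 s, if anything falls off the work surface, if the arm or the gripper's body presses on something with over 40 N, if the wrist force passes 120 N, or if a joint passes its speed limit or range.

## Working session

There is one attempt and no reset: what is moved stays moved. The work goes in short steps, Python scripts to look and compute and a tool call to move; the robot and the scene stay as the last step left them, time stands still between calls to the robot, and variables do not carry over. Pictures are saved under pics/ and viewed, and the job is handed in when it is done.

Besides the shell and the picture viewer there is one more tool, called after ">>>" as a command line: name --argument value ..., lists and objects as JSON in quotes. arm_command: Moves the arm, as the interface text tells. Its arguments: {"type":"object","properties":{"plan":{"type":"array"}},"required":["plan"]}

```bash
ls; mkdir -p pics
python3 - <<'E'
from plant import readout, imaging, bot
import cv2
print(readout.get_obs())
for n in ("scene","top","wrist"):
    cv2.imwrite(f"pics/{n}0.png",imaging.capture(n)); print(n,imaging.get_calibration(n))
E
```

```text
pics
{'time': 0.0, 'joint_positions': array([ 1.20000760e+00,  3.42674326e-01,  1.52504401e+00, -1.74365247e-05,
        1.27538592e+00, -1.46027736e-01]), 'dq': array([ 0.00087689,  0.00087228,  0.00101413,  0.0006238 , -0.0011528 ,
       -0.0012889 ]), 'tau': array([ 1.53106179e-03, -4.31235874e+01, -2.44218135e+01,  7.17500551e-02,
        5.58100606e-02, -1.22924225e-04]), 'tool_pos': array([116.86517781, 511.43357001, 248.06063365]), 'tcp_rot': array([ 3.00659483,  1.56928463, -1.93055006]), 'contact_force': array([ 0.80166495, -0.6162167 , -0.52284527]), 'moment': array([0.00134003, 0.01240434, 0.01421497]), 'grip_width': 91.85842690694214}
scene {'fx': 442.25410629648155, 'fy': 442.25410629648155, 'cx': 256.45989598743563, 'cy': 186.43516232141732, 'position': array([1033.85816027, -676.06623469,  898.19150071]), 'rotation': array([0.82911074, 0.00558579, 0.60992489])}
top {'fx': 431.2373081794701, 'fy': 431.2373081794701, 'cx': 255.4657325870105, 'cy': 198.46707525573524, 'position': array([ 306.81442232,   39.51233964, 1397.33571907]), 'rotation': array([ 0.17998164, -0.00646214, -1.56507356])}
wrist {'fx': 274.63565554408694, 'fy': 274.63565554408694, 'cx': 256.18792594380744, 'cy': 185.79824773223413, 'mount': array([[-1.02242786e-04,  2.59597769e-01, -9.65716826e-01,
        -1.34471385e+02],
       [-5.71064661e-04,  9.65716658e-01,  2.59597785e-01,
         7.13222218e+01],
       [ 9.99999832e-01,  5.78028753e-04,  4.95095505e-05,
         4.15231194e-01],
       [ 0.00000000e+00,  0.00000000e+00,  0.00000000e+00,
         1.00000000e+00]])}
```

View pics/scene0.png

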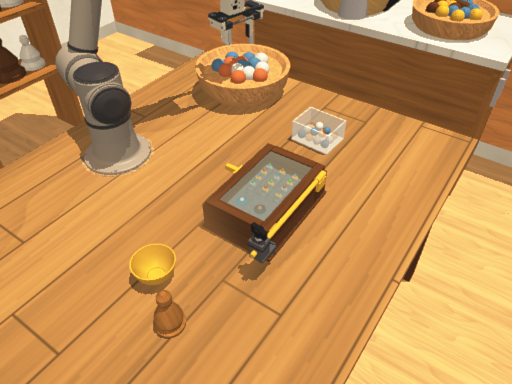

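View pics/top0.png

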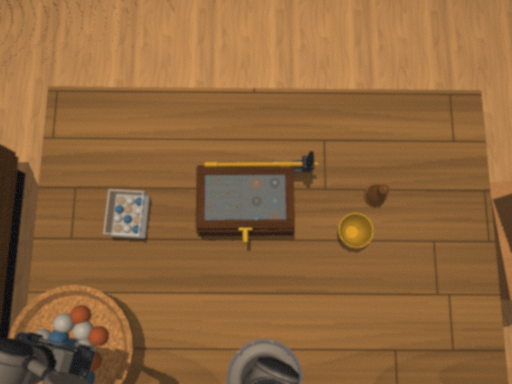

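View pics/wrist0.png

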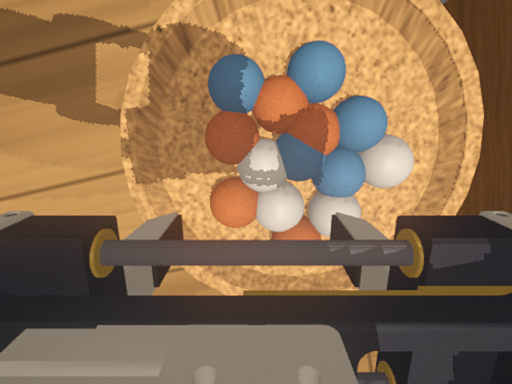

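The top view shows the case at about (245,200), the knob at (308,162) and the pull at (245,236). The tub is on the left; the bowl and figure are on the right. I'll zoom in next.

```bash
python3 - <<'E'
import cv2,numpy as np
t=cv2.imread("pics/top0.png"); s=cv2.imread("pics/scene0.png")
a=cv2.resize(t[140:250,185:335],None,fx=5,fy=5,interpolation=cv2.INTER_CUBIC)
b=cv2.resize(s[140:270,195:345],None,fx=4.5,fy=4.5,interpolation=cv2.INTER_CUBIC)
cv2.imwrite("pics/topz.png",a);cv2.imwrite("pics/scz.png",b)
E
cat > h.py <<'E'
import numpy as np, cv2
from scipy.spatial.transform import Rotation as R
from plant import readout, imaging, bot
def cam(n,obs=None):
    c=imaging.get_calibration(n)
    if n=="wrist":
        o=obs; T=np.eye(4); T[:3,:3]=R.from_euler('xyz',o['tcp_rot']).as_matrix(); T[:3,3]=o['tool_pos']
        M=T@c['mount']; return c,M[:3,3],M[:3,:3]
    return c,np.array(c['position']),R.from_euler('xyz',c['rotation']).as_matrix()
def ray(C,u,v):
    c,p,M=C; d=M@np.array([(u-c['cx'])/c['fx'],-(v-c['cy'])/c['fy'],-1]); return p,d/np.linalg.norm(d)
def atz(C,u,v,z):
    p,d=ray(C,u,v); return p+d*(z-p[2])/d[2]
def proj(C,P):
    c,p,M=C; q=M.T@(np.array(P)-p); return np.array([c['cx']+c['fx']*q[0]/-q[2], c['cy']-c['fy']*q[1]/-q[2]])
def tri(*rs):
    A=0;b=0
    for p,d in rs:
        Q=np.eye(3)-np.outer(d,d);A=A+Q;b=b+Q@p
    x=np.linalg.solve(A,b); return x,[np.linalg.norm((np.eye(3)-np.outer(d,d))@(x-p)) for p,d in rs]
E
```

```text
(no output)
```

View pics/topz.png

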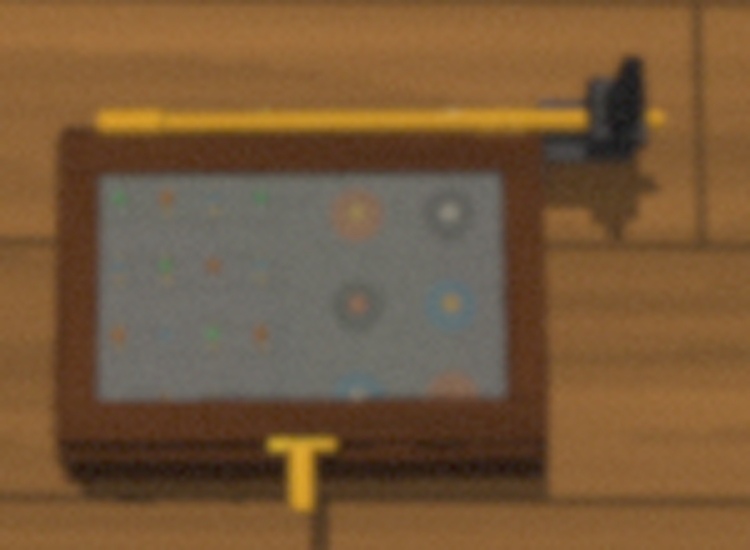

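View pics/scz.png

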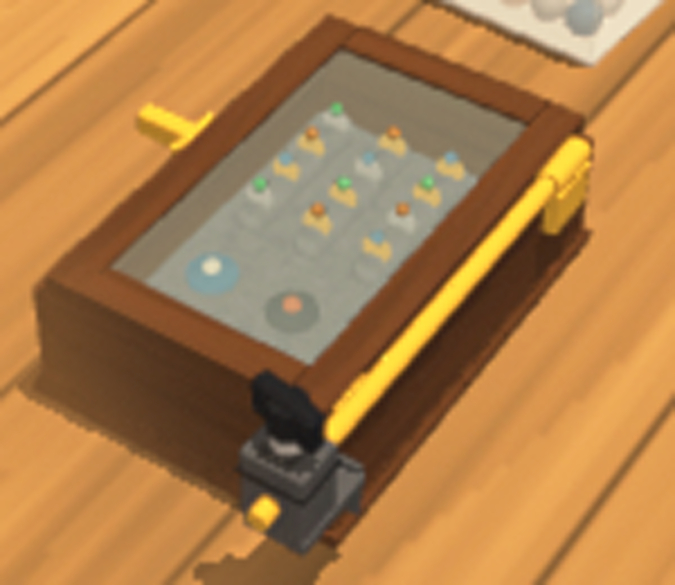

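Run:
```python
from h import *
T=cam("top");S=cam("scene")
def t(x,y): return (185+(x+.5)/5-.5,140+(y+.5)/5-.5)
def s(x,y): return (195+(x+.5)/4.5-.5,140+(y+.5)/4.5-.5)
for n,p in dict(TL=(62,130),TR=(545,130),BL=(62,440),BR=(545,440)).items(): print(n,atz(T,*t(*p),104).round(1))
print('pull tip,base',atz(T,*t(302,508),106).round(1),atz(T,*t(302,448),106).round(1))
print('knob ends z166',atz(T,*t(630,60),166).round(1),atz(T,*t(615,155),166).round(1))
print('scene knob ends z166',atz(S,*s(262,376),166).round(1),atz(S,*s(316,424),166).round(1))
print(tri(ray(T,*t(624,108)),ray(S,*s(288,408))))
print('pull tri tip',tri(ray(T,*t(302,508)),ray(S,*s(145,112))))
print('scene lid corners', [atz(S,*s(*p),104).round(1) for p in [(38,285),(332,18),(585,120),(330,420)]])
```

```text
TL [644.1 213.7 104. ]
TR [646.3 -84.9 104. ]
BL [451.9 207.9 104. ]
BR [453.8 -82.9 104. ]
pull tip,base [411.8  63.1 106. ] [447.8  63.4 106. ]
knob ends z166 [ 673.2 -129.7  166. ] [ 615.2 -119.9  166. ]
scene knob ends z166 [ 636.  -128.1  166. ] [ 676.  -139.1  166. ]
(array([ 649.39172571, -127.04003805,  149.32630742]), [np.float64(1.360007213496989), np.float64(1.3600072134971004)])
pull tri tip (array([411.45825414,  62.49868148, 101.50621625]), [np.float64(0.9264984395545179), np.float64(0.9264984395545697)])
scene lid corners [array([457.1, -96.8, 104. ]), array([455. , 206.5, 104. ]), array([642.7, 208.4, 104. ]), array([650.2, -87.1, 104. ])]
```

Run:
```python
from h import *
o=readout.get_obs()
print(R.from_euler('xyz',o['tcp_rot']).as_matrix().round(3));
```

```text
[[-0.    -0.975  0.223]
 [-0.001  0.223  0.975]
 [-1.     0.    -0.001]]
```

>>> arm_command --plan '[{"tx": -0.43,"ty": -3.3,"tz": -3.1,"jaw": 1},{"tx": -0.43,"ty": -3.3,"tz": -3.1,"jaw": 1},{"tx": -0.43,"ty": -3.3,"tz": -3.1,"jaw": 1},{"tx": -0.43,"ty": -3.3,"tz": -3.1,"jaw": 1},{"tx": -0.43,"ty": -3.3,"tz": -3.1,"jaw": 1},{"tx": -0.43,"ty": -3.3,"tz": -3.1,"jaw": 1},{"tx": -0.43,"ty": -3.3,"tz": -3.1,"jaw": 1},{"tx": -0.43,"ty": -3.3,"tz": -3.1,"jaw": 1},{"tx": -0.43,"ty": -3.3,"tz": -3.1,"jaw": 1},{"tx": -0.43,"ty": -3.3,"tz": -3.1,"jaw": 1},{"tx": -0.43,"ty": -3.3,"tz": -3.1,"jaw": 1},{"tx": -0.43,"ty": -3.3,"tz": -3.1,"jaw": 1},{"jaw": 1},{"jaw": 1}]'

```text
invalid input at $.plan[0]: expected keys tx, ty, tz, wx, wy, wz, jaw
```

```bash
cat >> h.py <<'E'
def snap(name):
    o=readout.get_obs(); im=imaging.capture("wrist"); cv2.imwrite(f"pics/{name}.png",im)
    np.savez(f"pics/{name}.npz",tool_pos=o['tool_pos'],tcp_rot=o['tcp_rot'])
    return cam("wrist",o)
def wcam(name): return cam("wrist",dict(np.load(f"pics/{name}.npz")))
E
python3 - <<'E'
from h import *
C=snap("wA"); o=readout.get_obs(); print(o['tool_pos'],R.from_euler('xyz',o['tcp_rot']).as_matrix().round(3),o['time'])
for P in [(425,63,97),(654,-130,153),(411,63,105)]: print(proj(C,P))
E
```

```text
[116.93627786 511.63587516 248.31792255] [[-0.    -0.975  0.223]
 [-0.001  0.223  0.975]
 [-1.     0.    -0.001]] 0.2
[  2.31189954 448.57894582]
[-79.30457444 619.27146816]
[ -7.29240343 448.34700891]
```

View pics/wA.png

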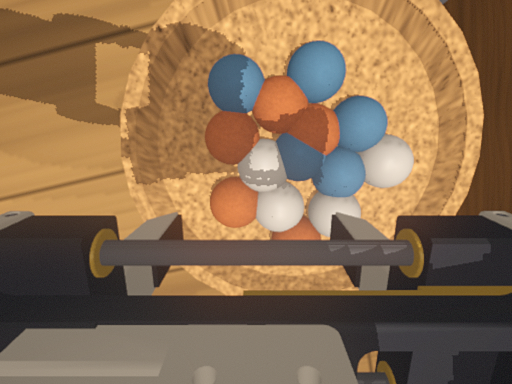

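The wrist camera only sees what lies on the base side of the TCP, so I'll position the TCP beyond the pull.

>>> arm_command --plan '[{"tx": -0.35,"ty": -3.8,"tz": -3.0,"wx": 0,"wy": 0,"wz": 0,"jaw": 1},{"tx": -0.35,"ty": -3.8,"tz": -3.0,"wx": 0,"wy": 0,"wz": 0,"jaw": 1},{"tx": -0.35,"ty": -3.8,"tz": -3.0,"wx": 0,"wy": 0,"wz": 0,"jaw": 1},{"tx": -0.35,"ty": -3.8,"tz": -3.0,"wx": 0,"wy": 0,"wz": 0,"jaw": 1},{"tx": -0.35,"ty": -3.8,"tz": -3.0,"wx": 0,"wy": 0,"wz": 0,"jaw": 1},{"tx": -0.35,"ty": -3.8,"tz": -3.0,"wx": 0,"wy": 0,"wz": 0,"jaw": 1},{"tx": -0.35,"ty": -3.8,"tz": -3.0,"wx": 0,"wy": 0,"wz": 0,"jaw": 1},{"tx": -0.35,"ty": -3.8,"tz": -3.0,"wx": 0,"wy": 0,"wz": 0,"jaw": 1},{"tx": -0.35,"ty": -3.8,"tz": -3.0,"wx": 0,"wy": 0,"wz": 0,"jaw": 1},{"tx": -0.35,"ty": -3.8,"tz": -3.0,"wx": 0,"wy": 0,"wz": 0,"jaw": 1},{"tx": -0.35,"ty": -3.8,"tz": -3.0,"wx": 0,"wy": 0,"wz": 0,"jaw": 1},{"tx": -0.35,"ty": -3.8,"tz": -3.0,"wx": 0,"wy": 0,"wz": 0,"jaw": 1},{"tx": 0,"ty": 0,"tz": 0,"wx": 0,"wy": 0,"wz": 0,"jaw": 1},{"tx": 0,"ty": 0,"tz": 0,"wx": 0,"wy": 0,"wz": 0,"jaw": 1}]'

```text
time: 1.6
tool_pos: [481.3, 58.6, 290.1]
tcp_rot: [1.439, 1.569, 2.783]
contact_force: [0.5, 0.4, 0.9]
grip_width: 91.8
```

Run:
```python
from h import *
C=snap("wB"); o=readout.get_obs(); print(o['tool_pos'],R.from_euler('xyz',o['tcp_rot']).as_matrix().round(3),o['time'])
for P in [(425,63,97),(654,-130,153),(411,63,105)]: print(proj(C,P))
```

```text
[480.73861287  59.45406212 290.27258587] [[-0.001 -0.975  0.224]
 [ 0.001  0.224  0.975]
 [-1.     0.001  0.   ]] 1.65
[248.61956285 125.9722919 ]
[137.30768189 351.49809408]
[245.53912749 113.93065997]
```

View pics/wB.png

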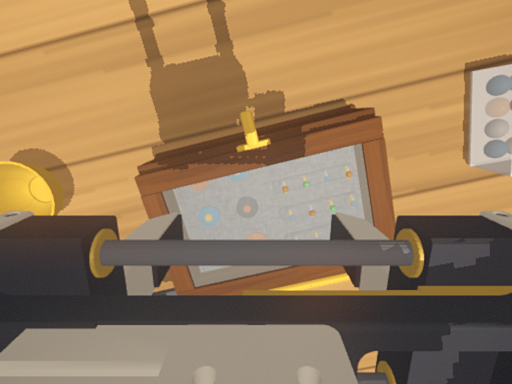

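The pull runs from its tip at (244,112) to its base at (253,145), which fits the estimate. Next is the knob.

>>> arm_command --plan '[{"tx": 0,"ty": -3.85,"tz": -1.9,"wx": 0,"wy": 0,"wz": 0,"jaw": 1},{"tx": 0,"ty": -3.85,"tz": -1.9,"wx": 0,"wy": 0,"wz": 0,"jaw": 1},{"tx": 0,"ty": -3.85,"tz": -1.9,"wx": 0,"wy": 0,"wz": 0,"jaw": 1},{"tx": 0,"ty": -3.85,"tz": -1.9,"wx": 0,"wy": 0,"wz": 0,"jaw": 1},{"tx": 0,"ty": -3.85,"tz": -1.9,"wx": 0,"wy": 0,"wz": 0,"jaw": 1},{"tx": 0,"ty": -3.85,"tz": -1.9,"wx": 0,"wy": 0,"wz": 0,"jaw": 1},{"tx": 0,"ty": -3.85,"tz": -1.9,"wx": 0,"wy": 0,"wz": 0,"jaw": 1},{"tx": 0,"ty": 0,"tz": 0,"wx": 0,"wy": 0,"wz": 0,"jaw": 1},{"tx": 0,"ty": 0,"tz": 0,"wx": 0,"wy": 0,"wz": 0,"jaw": 1}]'

```text
time: 2.55
tool_pos: [714.3, -129.0, 288.8]
tcp_rot: [1.339, 1.568, 2.687]
contact_force: [-1.3, 0.1, -0.7]
grip_width: 91.9
```

Run:
```python
from h import *
C=snap("wC"); o=readout.get_obs(); print(o['tool_pos'],R.from_euler('xyz',o['tcp_rot']).as_matrix().round(3),o['time'])
for P in [(425,63,97),(654,-130,153),(411,63,105)]: print(proj(C,P))
im=cv2.imread("pics/wC.png");cv2.imwrite("pics/wCz.png",cv2.resize(im[60:220,156:356],None,fx=3.75,fy=3.75,interpolation=cv2.INTER_CUBIC))
```

```text
[ 713.92495306 -128.42269868  290.30580558] [[-0.001 -0.975  0.221]
 [ 0.001  0.221  0.975]
 [-1.     0.002  0.001]] 2.6
[ 390.23060067 -174.94829471]
[240.69568801 126.12384949]
[ 392.96106799 -204.66653962]
```

View pics/wC.png

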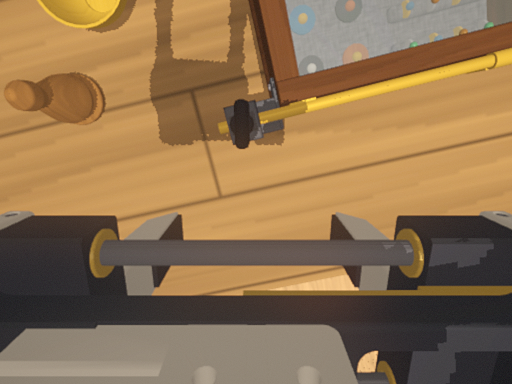

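View pics/wCz.png

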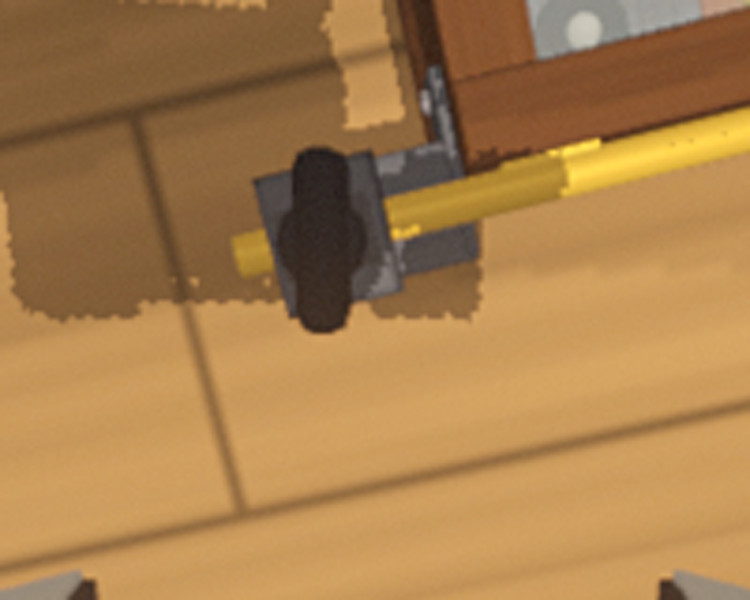

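Run:
```python
from h import *
C=wcam("wC");T=cam("top");S=cam("scene");B=wcam("wB")
z=lambda x,y:(156+(x+.5)/3.75-.5,60+(y+.5)/3.75-.5)
a=atz(C,*z(319,152),162);b=atz(C,*z(324,330),162); print(a,b,(a+b)/2,np.arctan2(b[1]-a[1],b[0]-a[0]),np.linalg.norm(a-b))
s=lambda x,y: (195+(x+.5)/4.5-.5,140+(y+.5)/4.5-.5)
print(tri(ray(C,*z(322,241)),ray(S,*s(288,406))))
# hinge line direction / front corners
print('case corners B z104', atz(B,381,117,104),atz(B,137,179,104))
print('hinge', atz(C,*z(562,171),97),atz(C,496.5,60,97))
print('pull tip/base', tri(ray(B,246,113),ray(T,185+302.5/5-.5,140+508.5/5-.5)), tri(ray(B,254,141),ray(T,245,229.2)), atz(B,246.5,113,104),atz(B,254,141,104))
```

```text
[ 631.2581192  -123.96767935  162.        ] [ 673.42004018 -132.91839564  162.        ] [ 652.33907969 -128.44303749  162.        ] -0.20918813614687856 43.10154177865322
(array([ 652.12531909, -128.65584989,  154.3871772 ]), [np.float64(0.025959511609783263), np.float64(0.025959511609958533)])
case corners B z104 [448.92957503 211.69120448 104.        ] [455.02755889 -81.7870577  104.        ]
hinge [649.58255392 -55.90282423  97.        ] [649.22402741 156.96783307  97.        ]
pull tip/base (array([410.58297681,  63.50106966, 115.85807702]), [np.float64(0.7341226382809015), np.float64(0.7341226382808415)]) (array([446.17606396,  64.35675878,  95.76535931]), [np.float64(2.7901485696880406), np.float64(2.7901485696878843)]) [410.25609248  64.2618855  104.        ] [442.6919785   65.36686718 104.        ]
```

>>> arm_command --plan '[{"tx": 1.3,"ty": 3.02,"tz": -0.68,"wx": -0.007,"wy": 0,"wz": 0,"jaw": 1},{"tx": 1.3,"ty": 3.02,"tz": -0.68,"wx": -0.007,"wy": 0,"wz": 0,"jaw": 1},{"tx": 3,"ty": 0,"tz": 0,"wx": 0,"wy": 0,"wz": 0,"jaw": 1},{"tx": 3,"ty": 0,"tz": 0,"wx": 0,"wy": 0,"wz": 0,"jaw": 1},{"tx": 2,"ty": 0,"tz": 0,"wx": 0,"wy": 0,"wz": 0,"jaw": 1},{"tx": 0,"ty": 0,"tz": 0,"wx": 0,"wy": 0,"wz": 0,"jaw": 1},{"tx": 0,"ty": 0,"tz": 0,"wx": 0,"wy": 0,"wz": 0,"jaw": 1}]'

```text
time: 3.3
tool_pos: [652.2, -129.1, 186.7]
tcp_rot: [-1.533, 1.569, -0.171]
contact_force: [0.0, 0.3, 1.6]
grip_width: 91.5
```

Run:
```python
from h import *
o=readout.get_obs(); print(o)
print(R.from_euler('xyz',o['tcp_rot']).as_matrix().round(3))
cv2.imwrite("pics/s1.png",imaging.capture("scene"))
s=cv2.imread("pics/s1.png");cv2.imwrite("pics/s1z.png",cv2.resize(s[120:290,165:365],None,fx=3.5,fy=3.5,interpolation=cv2.INTER_CUBIC))
snap("wD")
```

```text
{'time': 3.3, 'joint_positions': array([-3.10746608e-01,  6.48090874e-01,  1.18604374e+00,  2.34615585e-04,
        1.30584272e+00, -1.67229921e+00]), 'dq': array([-0.00913163, -0.00763041, -0.03782072, -0.00127734,  0.00071508,
        0.00010148]), 'tau': array([ 3.37791877e-03, -5.63965309e+01, -2.33937854e+01, -3.93477338e-02,
        7.09845428e-02,  4.33020774e-03]), 'tool_pos': array([ 652.21211739, -129.14490299,  186.67229786]), 'tcp_rot': array([-1.5329697 ,  1.56916521, -0.17147835]), 'contact_force': array([0.02226015, 0.34324915, 1.63697455]), 'moment': array([-0.04179127,  0.03493237, -0.01434891]), 'grip_width': 91.49885733921455}
[[ 0.002 -0.978  0.208]
 [-0.     0.208  0.978]
 [-1.    -0.002  0.   ]]
```

View pics/s1z.png

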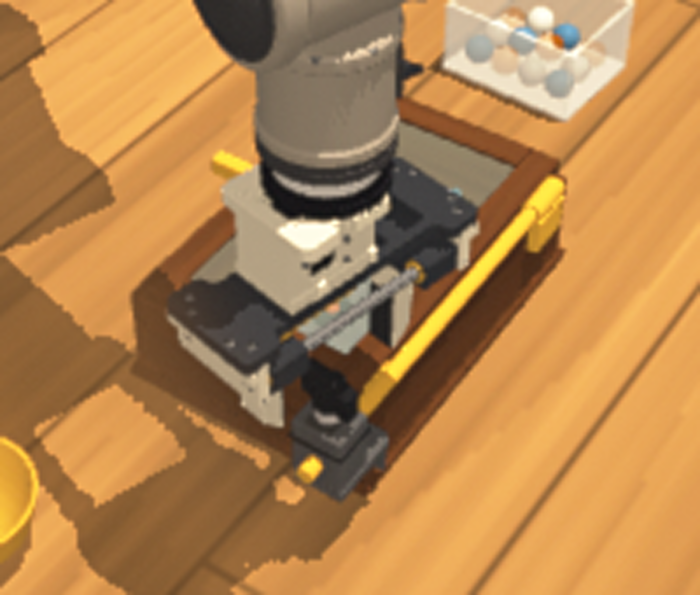

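View pics/wD.png

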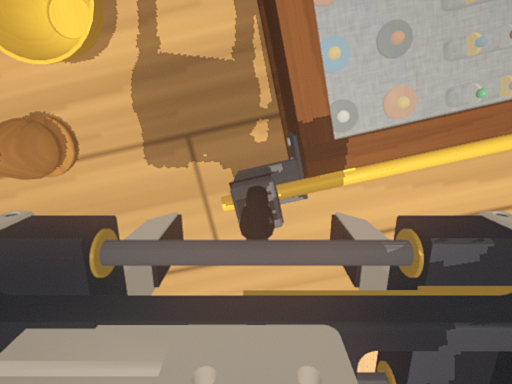

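The wing is centred between the fingers at column 256. I'll descend and close.

>>> arm_command --plan '[{"tx": 1.5,"ty": 0,"tz": 0,"wx": 0,"wy": 0,"wz": 0,"jaw": 1},{"tx": 1.4,"ty": 0,"tz": 0,"wx": 0,"wy": 0,"wz": 0,"jaw": 0.2},{"tx": 0,"ty": 0,"tz": 0,"wx": 0,"wy": 0,"wz": 0,"jaw": -0.5},{"tx": 0,"ty": 0,"tz": 0,"wx": 0,"wy": 0,"wz": 0,"jaw": -1},{"tx": 0,"ty": 0,"tz": 0,"wx": 0,"wy": 0,"wz": 0,"jaw": -1},{"tx": 0,"ty": 0,"tz": 0,"wx": 0,"wy": 0,"wz": 0,"jaw": -1},{"tx": 0,"ty": 0,"tz": 0,"wx": 0,"wy": 0,"wz": 0,"jaw": -1},{"tx": 0,"ty": 0,"tz": 0,"wx": 0,"wy": 0,"wz": 0,"jaw": -1}]'

```text
time: 4.2
tool_pos: [652.5, -130.5, 156.0]
tcp_rot: [-1.391, 1.57, -0.031]
contact_force: [-0.3, -0.1, -0.6]
grip_width: 40.3
```

```bash
cat > st.py <<'E'
from h import *
o=readout.get_obs(); M=R.from_euler('xyz',o['tcp_rot']).as_matrix()
print('t',o['time'],'pos',o['tool_pos'].round(1),'zang',np.arctan2(M[1,2],M[0,2]).round(4),'F',o['contact_force'].round(2),'M',o['moment'].round(3),'tau6',o['tau'][5].round(4),'j',o['joint_positions'].round(3),'w',round(o['grip_width'],2))
print(M.round(3).tolist())
E
python3 st.py
```

```text
t 4.2 pos [ 652.5 -130.5  156. ] zang 1.36 F [-0.31 -0.1  -0.61] M [ 0.029  0.016 -0.047] tau6 0.0002 j [-0.313  0.675  1.223  0.     1.243 -1.673] w 40.3
[[0.0, -0.978, 0.209], [-0.0, 0.209, 0.978], [-1.0, -0.0, 0.0]]
```

>>> arm_command --plan '[{"tx": 0,"ty": 0,"tz": 0,"wx": 0,"wy": 0,"wz": 0,"jaw": -1},{"tx": 0,"ty": 0,"tz": 0,"wx": 0,"wy": 0,"wz": 0,"jaw": -1},{"tx": 0,"ty": 0,"tz": 0,"wx": 0,"wy": 0,"wz": 0,"jaw": -1},{"tx": 0,"ty": 0,"tz": 0,"wx": 0,"wy": 0,"wz": 0,"jaw": -1},{"tx": 0,"ty": 0,"tz": 0,"wx": 0,"wy": 0,"wz": 0,"jaw": -1},{"tx": 0,"ty": 0,"tz": 0,"wx": 0,"wy": 0,"wz": 0,"jaw": -1},{"tx": 0,"ty": 0,"tz": 0,"wx": 0,"wy": 0,"wz": 0,"jaw": -1}]'

```text
time: 4.9
tool_pos: [652.7, -129.5, 155.7]
tcp_rot: [-0.028, 1.569, 1.332]
contact_force: [1.3, 5.4, 0.6]
grip_width: 18.2
```

```bash
python3 st.py
```

```text
t 4.9 pos [ 652.7 -129.5  155.7] zang 1.3604 F [1.32 5.44 0.59] M [ 0.882 -0.217 -0.003] tau6 -0.0122 j [-0.312  0.675  1.223  0.002  1.243 -1.673] w 18.22
[[0.0, -0.978, 0.209], [0.002, 0.209, 0.978], [-1.0, -0.0, 0.002]]
```

>>> arm_command --plan '[{"tx": 0,"ty": 0,"tz": 0,"wx": 0,"wy": 0,"wz": 0,"jaw": -1},{"tx": 0,"ty": 0,"tz": 0,"wx": 0,"wy": 0,"wz": 0,"jaw": -1},{"tx": 0,"ty": 0,"tz": 0,"wx": 0,"wy": 0,"wz": 0,"jaw": -1}]'

```text
time: 5.2
tool_pos: [652.7, -129.4, 155.7]
tcp_rot: [-0.045, 1.569, 1.316]
contact_force: [0.8, 6.1, 0.3]
grip_width: 18.5
```

```bash
python3 st.py
```

```text
t 5.2 pos [ 652.7 -129.4  155.7] zang 1.3605 F [0.75 6.07 0.29] M [ 0.9   -0.257 -0.024] tau6 -0.0121 j [-0.312  0.675  1.223  0.002  1.243 -1.673] w 18.49
[[0.0, -0.978, 0.209], [0.002, 0.209, 0.978], [-1.0, -0.0, 0.002]]
```

>>> arm_command --plan '[{"tx": 0,"ty": 0,"tz": 0.1,"wx": 0,"wy": 0,"wz": 0,"jaw": -1},{"tx": 0,"ty": 0,"tz": 0,"wx": 0,"wy": 0,"wz": 0,"jaw": -1}]'

```text
time: 5.4
tool_pos: [652.7, -129.4, 155.7]
tcp_rot: [-1.266, 1.571, 0.095]
contact_force: [-0.1, 2.7, -0.8]
grip_width: 18.6
```

```bash
python3 st.py
python3 - <<'E'
from h import *
cv2.imwrite("pics/s2.png",imaging.capture("scene"))
s=cv2.imread("pics/s2.png");cv2.imwrite("pics/s2z.png",cv2.resize(s[190:270,215:315],None,fx=7,fy=7,interpolation=cv2.INTER_CUBIC))
snap("wE")
E
```

```text
t 5.4 pos [ 652.7 -129.4  155.7] zang 1.3603 F [-0.12  2.72 -0.81] M [ 0.556 -0.078 -0.013] tau6 0.0316 j [-0.311  0.675  1.223  0.     1.243 -1.671] w 18.65
[[0.0, -0.978, 0.209], [0.0, 0.209, 0.978], [-1.0, -0.0, 0.0]]
```

View pics/s2z.png

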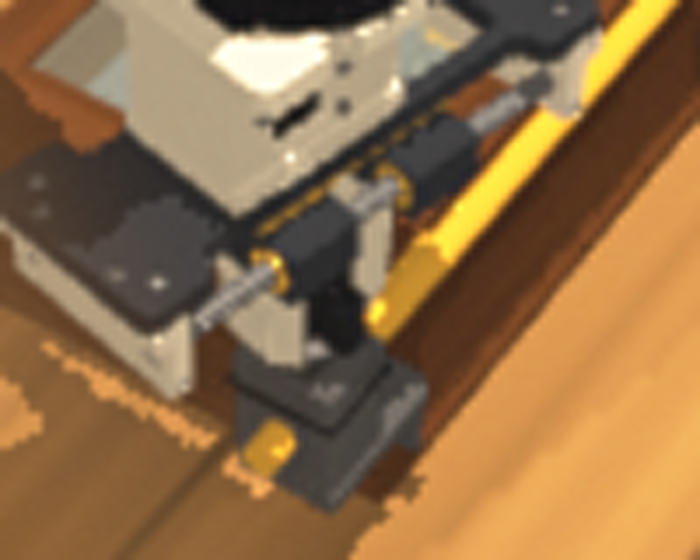

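View pics/wE.png

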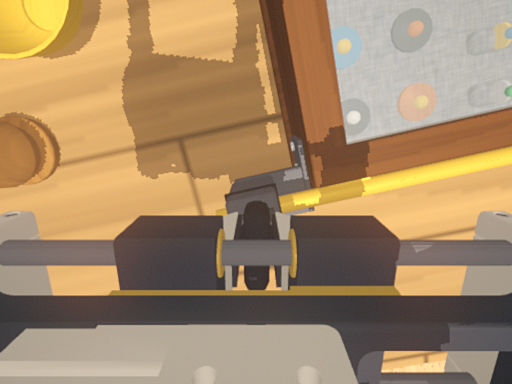

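>>> arm_command --plan '[{"tx": 0,"ty": 0,"tz": 0,"wx": 0.1,"wy": 0,"wz": 0,"jaw": -1},{"tx": 0,"ty": 0,"tz": 0,"wx": 0.1,"wy": 0,"wz": 0,"jaw": -1},{"tx": 0,"ty": 0,"tz": 0,"wx": 0,"wy": 0,"wz": 0,"jaw": -1}]'

```text
time: 5.8
tool_pos: [652.8, -129.2, 155.7]
tcp_rot: [-0.03, 1.57, 1.13]
contact_force: [1.0, 4.0, 0.4]
grip_width: 18.5
```

```bash
python3 st.py
```

```text
t 5.8 pos [ 652.8 -129.2  155.7] zang 1.1596 F [1.02 4.03 0.4 ] M [ 0.697 -0.171  0.201] tau6 1.2429 j [-3.110e-01  6.750e-01  1.223e+00  1.000e-03  1.243e+00 -1.471e+00] w 18.54
[[0.0, -0.917, 0.4], [0.001, 0.4, 0.917], [-1.0, -0.0, 0.001]]
```

>>> arm_command --plan '[{"tx": 0,"ty": 0,"tz": 0,"wx": 0.05,"wy": 0,"wz": 0,"jaw": -1},{"tx": 0,"ty": 0,"tz": 0,"wx": 0.05,"wy": 0,"wz": 0,"jaw": -1}]'

```text
time: 6.0
tool_pos: [652.8, -129.1, 155.7]
tcp_rot: [0.085, 1.57, 1.147]
contact_force: [1.0, 4.8, 0.4]
grip_width: 18.5
```

```bash
python3 st.py
```

```text
t 6.0 pos [ 652.8 -129.1  155.7] zang 1.0616 F [0.98 4.81 0.37] M [ 0.782 -0.242  0.299] tau6 -0.3743 j [-3.110e-01  6.750e-01  1.223e+00  1.000e-03  1.243e+00 -1.372e+00] w 18.53
[[0.0, -0.873, 0.488], [0.001, 0.488, 0.873], [-1.0, 0.0, 0.001]]
```

```bash
python3 st.py
python3 - <<'E'
from h import *
snap("wF")
a=cv2.imread("pics/wE.png")[180:310,190:320];b=cv2.imread("pics/wF.png")[180:310,190:320]
cv2.imwrite("pics/cmpEF.png",cv2.resize(np.hstack([a,b]),None,fx=3,fy=3,interpolation=cv2.INTER_CUBIC))
E
```

```text
t 6.0 pos [ 652.8 -129.1  155.7] zang 1.0616 F [0.98 4.81 0.37] M [ 0.782 -0.242  0.299] tau6 -0.3743 j [-3.110e-01  6.750e-01  1.223e+00  1.000e-03  1.243e+00 -1.372e+00] w 18.53
[[0.0, -0.873, 0.488], [0.001, 0.488, 0.873], [-1.0, 0.0, 0.001]]
```

View pics/cmpEF.png

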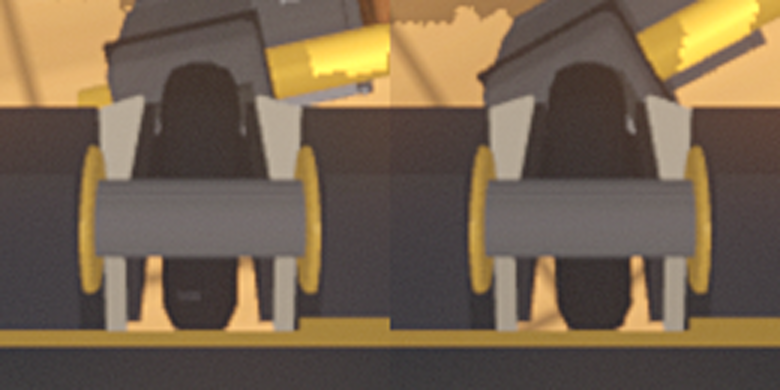

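The wing has turned with the gripper and sits at the same place between the pads. I'll hold still for a static reading.

>>> arm_command --plan '[{"tx": 0,"ty": 0,"tz": 0,"wx": 0,"wy": 0,"wz": 0,"jaw": -1},{"tx": 0,"ty": 0,"tz": 0,"wx": 0,"wy": 0,"wz": 0,"jaw": -1}]'

```text
time: 6.25
tool_pos: [652.8, -129.1, 155.7]
tcp_rot: [0.066, 1.57, 1.13]
contact_force: [0.9, 5.4, -0.1]
grip_width: 18.1
```

```bash
python3 st.py
```

```text
t 6.25 pos [ 652.8 -129.1  155.7] zang 1.0636 F [ 0.87  5.41 -0.09] M [ 0.837 -0.259  0.172] tau6 0.2423 j [-3.110e-01  6.760e-01  1.223e+00  1.000e-03  1.243e+00 -1.374e+00] w 18.07
[[0.0, -0.874, 0.486], [0.001, 0.486, 0.874], [-1.0, 0.0, 0.001]]
```

>>> arm_command --plan '[{"tx": 0,"ty": 0,"tz": 0,"wx": 0.03,"wy": 0,"wz": 0,"jaw": -1},{"tx": 0,"ty": 0,"tz": 0,"wx": 0.02,"wy": 0,"wz": 0,"jaw": -1},{"tx": 0,"ty": 0,"tz": 0,"wx": 0,"wy": 0,"wz": 0,"jaw": -1}]'

```text
time: 6.55
tool_pos: [652.8, -129.1, 155.7]
tcp_rot: [0.146, 1.57, 1.159]
contact_force: [1.0, 5.1, -0.4]
grip_width: 17.7
```

```bash
python3 st.py
```

```text
t 6.55 pos [ 652.8 -129.1  155.7] zang 1.0131 F [ 1.05  5.07 -0.36] M [ 0.867 -0.226  0.269] tau6 0.4461 j [-3.110e-01  6.760e-01  1.223e+00  1.000e-03  1.243e+00 -1.324e+00] w 17.68
[[0.0, -0.848, 0.529], [0.001, 0.529, 0.848], [-1.0, 0.0, 0.001]]
```

>>> arm_command --plan '[{"tx": 0,"ty": 0,"tz": 0,"wx": 0.03,"wy": 0,"wz": 0,"jaw": -1},{"tx": 0,"ty": 0,"tz": 0,"wx": 0.02,"wy": 0,"wz": 0,"jaw": -1},{"tx": 0,"ty": 0,"tz": 0,"wx": 0,"wy": 0,"wz": 0,"jaw": -1}]'

```text
time: 6.85
tool_pos: [652.8, -129.0, 155.7]
tcp_rot: [0.051, 1.57, 1.015]
contact_force: [1.9, 5.0, -0.1]
grip_width: 18.3
```

```bash
python3 st.py
```

```text
t 6.85 pos [ 652.8 -129.   155.7] zang 0.9631 F [ 1.93  4.99 -0.14] M [ 0.932 -0.273  0.301] tau6 0.4465 j [-3.110e-01  6.750e-01  1.223e+00  1.000e-03  1.243e+00 -1.274e+00] w 18.34
[[0.0, -0.821, 0.571], [0.001, 0.571, 0.821], [-1.0, 0.0, 0.001]]
```

>>> arm_command --plan '[{"tx": 0,"ty": 0,"tz": 0,"wx": 0.03,"wy": 0,"wz": 0,"jaw": -1},{"tx": 0,"ty": 0,"tz": 0,"wx": 0.02,"wy": 0,"wz": 0,"jaw": -1},{"tx": 0,"ty": 0,"tz": 0,"wx": 0,"wy": 0,"wz": 0,"jaw": -1}]'

```text
time: 7.15
tool_pos: [652.9, -129.0, 155.7]
tcp_rot: [0.095, 1.57, 1.008]
contact_force: [2.0, 5.1, -0.1]
grip_width: 18.5
```

```bash
python3 st.py
```

```text
t 7.15 pos [ 652.9 -129.   155.7] zang 0.9131 F [ 2.01  5.07 -0.08] M [ 0.841 -0.309  0.255] tau6 0.4466 j [-3.110e-01  6.760e-01  1.223e+00  1.000e-03  1.243e+00 -1.224e+00] w 18.48
[[0.0, -0.791, 0.611], [0.001, 0.611, 0.791], [-1.0, 0.0, 0.001]]
```

>>> arm_command --plan '[{"tx": 0,"ty": 0,"tz": 0,"wx": 0.03,"wy": 0,"wz": 0,"jaw": -1},{"tx": 0,"ty": 0,"tz": 0,"wx": 0.02,"wy": 0,"wz": 0,"jaw": -1},{"tx": 0,"ty": 0,"tz": 0,"wx": 0,"wy": 0,"wz": 0,"jaw": -1}]'

```text
time: 7.45
tool_pos: [652.9, -128.9, 155.7]
tcp_rot: [0.148, 1.57, 1.011]
contact_force: [1.8, 5.5, 0.3]
grip_width: 18.4
```

```bash
python3 st.py
```

```text
t 7.45 pos [ 652.9 -128.9  155.7] zang 0.8631 F [1.83 5.55 0.33] M [ 0.922 -0.271  0.244] tau6 0.4467 j [-3.100e-01  6.760e-01  1.223e+00  1.000e-03  1.243e+00 -1.174e+00] w 18.36
[[0.001, -0.76, 0.65], [0.001, 0.65, 0.76], [-1.0, 0.0, 0.001]]
```

>>> arm_command --plan '[{"tx": 0,"ty": 0,"tz": 0,"wx": 0,"wy": 0,"wz": 0,"jaw": -1}]'

```text
time: 7.55
tool_pos: [652.9, -129.0, 155.7]
tcp_rot: [0.14, 1.57, 1.004]
contact_force: [3.1, 5.4, -0.0]
grip_width: 18.5
```

```bash
python3 st.py
```

```text
t 7.55 pos [ 652.9 -129.   155.7] zang 0.8637 F [ 3.13  5.37 -0.  ] M [ 0.855 -0.293  0.317] tau6 0.2742 j [-3.100e-01  6.760e-01  1.223e+00  1.000e-03  1.243e+00 -1.175e+00] w 18.46
[[0.001, -0.76, 0.65], [0.001, 0.65, 0.76], [-1.0, 0.0, 0.001]]
```

`tau6` is very repeatable at a steady 0.446, so the clamp hasn't bitten yet. I'll keep the same 0.05 steps.

>>> arm_command --plan '[{"tx": 0,"ty": 0,"tz": 0,"wx": 0.03,"wy": 0,"wz": 0,"jaw": -1},{"tx": 0,"ty": 0,"tz": 0,"wx": 0.02,"wy": 0,"wz": 0,"jaw": -1},{"tx": 0,"ty": 0,"tz": 0,"wx": 0,"wy": 0,"wz": 0,"jaw": -1}]'

```text
time: 7.85
tool_pos: [652.9, -128.9, 155.7]
tcp_rot: [0.165, 1.57, 0.978]
contact_force: [2.1, 6.0, 0.9]
grip_width: 18.6
```

```bash
python3 st.py|head -1
```

```text
t 7.85 pos [ 652.9 -128.9  155.7] zang 0.8131 F [2.09 6.01 0.86] M [ 0.925 -0.365  0.266] tau6 0.4467 j [-3.100e-01  6.760e-01  1.223e+00  1.000e-03  1.243e+00 -1.124e+00] w 18.58
```

>>> arm_command --plan '[{"tx": 0,"ty": 0,"tz": 0,"wx": 0.03,"wy": 0,"wz": 0,"jaw": -1},{"tx": 0,"ty": 0,"tz": 0,"wx": 0.02,"wy": 0,"wz": 0,"jaw": -1},{"tx": 0,"ty": 0,"tz": 0,"wx": 0,"wy": 0,"wz": 0,"jaw": -1}]'

```text
time: 8.15
tool_pos: [653.0, -128.9, 155.8]
tcp_rot: [0.124, 1.57, 0.887]
contact_force: [1.0, 5.4, -0.1]
grip_width: 18.4
```

```bash
python3 st.py|head -1
```

```text
t 8.15 pos [ 653.  -128.9  155.8] zang 0.7632 F [ 1.01  5.36 -0.12] M [ 0.958 -0.366  0.295] tau6 0.4467 j [-3.100e-01  6.760e-01  1.223e+00  1.000e-03  1.243e+00 -1.074e+00] w 18.39
```

>>> arm_command --plan '[{"tx": 0,"ty": 0,"tz": 0,"wx": 0.03,"wy": 0,"wz": 0,"jaw": -1},{"tx": 0,"ty": 0,"tz": 0,"wx": 0.02,"wy": 0,"wz": 0,"jaw": -1},{"tx": 0,"ty": 0,"tz": 0,"wx": 0,"wy": 0,"wz": 0,"jaw": -1}]'

```text
time: 8.45
tool_pos: [653.0, -128.9, 155.7]
tcp_rot: [0.173, 1.57, 0.886]
contact_force: [1.7, 6.0, -0.0]
grip_width: 18.3
```

```bash
python3 st.py|head -1
```

```text
t 8.45 pos [ 653.  -128.9  155.7] zang 0.7132 F [ 1.74  5.98 -0.04] M [ 1.011 -0.403  0.236] tau6 0.4469 j [-3.100e-01  6.760e-01  1.223e+00  1.000e-03  1.243e+00 -1.024e+00] w 18.33
```

Run:
```python
from h import *
snap("wG")
a=cv2.imread("pics/wE.png")[180:310,190:320];b=cv2.imread("pics/wG.png")[180:310,190:320]
cv2.imwrite("pics/cmpEG.png",cv2.resize(np.hstack([a,b]),None,fx=3,fy=3,interpolation=cv2.INTER_CUBIC))
```

```text
(no output)
```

View pics/cmpEG.png

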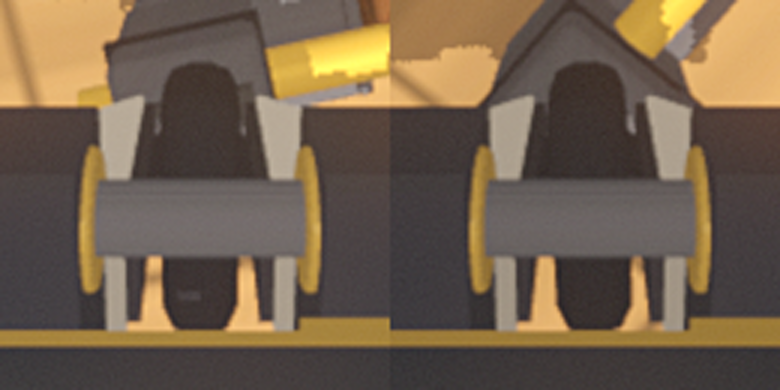

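>>> arm_command --plan '[{"tx": 0,"ty": 0,"tz": 0,"wx": 0.03,"wy": 0,"wz": 0,"jaw": -1},{"tx": 0,"ty": 0,"tz": 0,"wx": 0.02,"wy": 0,"wz": 0,"jaw": -1},{"tx": 0,"ty": 0,"tz": 0,"wx": 0,"wy": 0,"wz": 0,"jaw": -1}]'

```text
time: 8.8
tool_pos: [653.1, -128.8, 155.7]
tcp_rot: [0.209, 1.569, 0.873]
contact_force: [2.5, 5.7, -0.8]
grip_width: 18.7
```

```bash
python3 st.py|head -1
```

```text
t 8.8 pos [ 653.1 -128.8  155.7] zang 0.6632 F [ 2.52  5.74 -0.84] M [ 1.006 -0.406  0.213] tau6 0.4469 j [-3.100e-01  6.760e-01  1.223e+00  1.000e-03  1.243e+00 -9.740e-01] w 18.68
```

>>> arm_command --plan '[{"tx": 0,"ty": 0,"tz": 0,"wx": 0.03,"wy": 0,"wz": 0,"jaw": -1},{"tx": 0,"ty": 0,"tz": 0,"wx": 0.02,"wy": 0,"wz": 0,"jaw": -1},{"tx": 0,"ty": 0,"tz": 0,"wx": 0,"wy": 0,"wz": 0,"jaw": -1}]'

```text
time: 9.1
tool_pos: [653.1, -128.8, 155.7]
tcp_rot: [0.196, 1.569, 0.809]
contact_force: [2.8, 5.8, 0.0]
grip_width: 18.8
```

```bash
python3 st.py|head -1
```

```text
t 9.1 pos [ 653.1 -128.8  155.7] zang 0.6132 F [2.82 5.81 0.03] M [ 1.005 -0.464  0.281] tau6 0.4468 j [-3.100e-01  6.760e-01  1.223e+00  1.000e-03  1.243e+00 -9.240e-01] w 18.76
```

There's no slip: the wing looks the same between the pads. The drag is still constant, so I'll continue.

>>> arm_command --plan '[{"tx": 0,"ty": 0,"tz": 0,"wx": 0.03,"wy": 0,"wz": 0,"jaw": -1},{"tx": 0,"ty": 0,"tz": 0,"wx": 0.02,"wy": 0,"wz": 0,"jaw": -1},{"tx": 0,"ty": 0,"tz": 0,"wx": 0,"wy": 0,"wz": 0,"jaw": -1}]'

```text
time: 9.4
tool_pos: [653.1, -128.8, 155.7]
tcp_rot: [0.218, 1.569, 0.781]
contact_force: [2.4, 5.8, -0.7]
grip_width: 18.3
```

```bash
python3 st.py|head -1
```

```text
t 9.4 pos [ 653.1 -128.8  155.7] zang 0.5632 F [ 2.36  5.84 -0.68] M [ 0.969 -0.43   0.328] tau6 0.4469 j [-3.100e-01  6.760e-01  1.223e+00  1.000e-03  1.243e+00 -8.740e-01] w 18.26
```

>>> arm_command --plan '[{"tx": 0,"ty": 0,"tz": 0,"wx": 0.03,"wy": 0,"wz": 0,"jaw": -1},{"tx": 0,"ty": 0,"tz": 0,"wx": 0.02,"wy": 0,"wz": 0,"jaw": -1},{"tx": 0,"ty": 0,"tz": 0,"wx": 0,"wy": 0,"wz": 0,"jaw": -1}]'

```text
time: 9.7
tool_pos: [653.2, -128.8, 155.7]
tcp_rot: [0.257, 1.569, 0.771]
contact_force: [2.9, 6.5, 0.3]
grip_width: 18.1
```

```bash
python3 st.py|head -1
```

```text
t 9.7 pos [ 653.2 -128.8  155.7] zang 0.5132 F [2.9  6.45 0.31] M [ 1.002 -0.486  0.28 ] tau6 0.4469 j [-3.100e-01  6.760e-01  1.223e+00  1.000e-03  1.243e+00 -8.240e-01] w 18.13
```

>>> arm_command --plan '[{"tx": 0,"ty": 0,"tz": 0,"wx": 0.03,"wy": 0,"wz": 0,"jaw": -1},{"tx": 0,"ty": 0,"tz": 0,"wx": 0.02,"wy": 0,"wz": 0,"jaw": -1},{"tx": 0,"ty": 0,"tz": 0,"wx": 0,"wy": 0,"wz": 0,"jaw": -1}]'

```text
time: 10.0
tool_pos: [653.2, -128.8, 155.8]
tcp_rot: [0.214, 1.569, 0.677]
contact_force: [3.3, 5.7, -0.6]
grip_width: 18.7
```

```bash
python3 st.py|head -1
```

```text
t 10.0 pos [ 653.2 -128.8  155.8] zang 0.4632 F [ 3.26  5.68 -0.61] M [ 1.002 -0.493  0.298] tau6 0.4469 j [-3.100e-01  6.760e-01  1.222e+00  1.000e-03  1.243e+00 -7.740e-01] w 18.67
```

>>> arm_command --plan '[{"tx": 0,"ty": 0,"tz": 0,"wx": 0.03,"wy": 0,"wz": 0,"jaw": -1},{"tx": 0,"ty": 0,"tz": 0,"wx": 0.02,"wy": 0,"wz": 0,"jaw": -1},{"tx": 0,"ty": 0,"tz": 0,"wx": 0,"wy": 0,"wz": 0,"jaw": -1}]'

```text
time: 10.3
tool_pos: [653.3, -128.7, 155.7]
tcp_rot: [0.253, 1.569, 0.666]
contact_force: [2.8, 7.1, 0.1]
grip_width: 18.3
```

```bash
python3 st.py|head -1
```

```text
t 10.3 pos [ 653.3 -128.7  155.7] zang 0.4132 F [2.81 7.06 0.06] M [ 0.994 -0.583  0.27 ] tau6 0.4468 j [-0.31   0.676  1.222  0.002  1.242 -0.724] w 18.29
```

>>> arm_command --plan '[{"tx": 0,"ty": 0,"tz": 0,"wx": 0.03,"wy": 0,"wz": 0,"jaw": -1},{"tx": 0,"ty": 0,"tz": 0,"wx": 0.02,"wy": 0,"wz": 0,"jaw": -1},{"tx": 0,"ty": 0,"tz": 0,"wx": 0,"wy": 0,"wz": 0,"jaw": -1}]'

```text
time: 10.6
tool_pos: [653.3, -128.7, 155.7]
tcp_rot: [0.306, 1.569, 0.669]
contact_force: [3.6, 6.6, -0.5]
grip_width: 18.2
```

```bash
python3 st.py|head -1
```

```text
t 10.6 pos [ 653.3 -128.7  155.7] zang 0.3632 F [ 3.65  6.64 -0.45] M [ 0.982 -0.543  0.235] tau6 0.4468 j [-0.31   0.676  1.222  0.002  1.242 -0.674] w 18.24
```

>>> arm_command --plan '[{"tx": 0,"ty": 0,"tz": 0,"wx": 0.03,"wy": 0,"wz": 0,"jaw": -1},{"tx": 0,"ty": 0,"tz": 0,"wx": 0.02,"wy": 0,"wz": 0,"jaw": -1},{"tx": 0,"ty": 0,"tz": 0,"wx": 0,"wy": 0,"wz": 0,"jaw": -1}]'

```text
time: 10.9
tool_pos: [653.3, -128.7, 155.7]
tcp_rot: [0.338, 1.569, 0.651]
contact_force: [3.9, 6.6, -1.0]
grip_width: 18.7
```

```bash
python3 st.py|head -1
```

```text
t 10.9 pos [ 653.3 -128.7  155.7] zang 0.3132 F [ 3.9   6.56 -1.04] M [ 1.053 -0.636  0.272] tau6 0.4467 j [-0.31   0.676  1.222  0.002  1.242 -0.624] w 18.72
```

>>> arm_command --plan '[{"tx": 0,"ty": 0,"tz": 0,"wx": 0.03,"wy": 0,"wz": 0,"jaw": -1},{"tx": 0,"ty": 0,"tz": 0,"wx": 0.02,"wy": 0,"wz": 0,"jaw": -1},{"tx": 0,"ty": 0,"tz": 0,"wx": 0,"wy": 0,"wz": 0,"jaw": -1}]'

```text
time: 11.2
tool_pos: [653.4, -128.7, 155.7]
tcp_rot: [0.325, 1.569, 0.588]
contact_force: [4.3, 5.9, -0.3]
grip_width: 18.5
```

```bash
python3 st.py|head -1
```

```text
t 11.2 pos [ 653.4 -128.7  155.7] zang 0.2633 F [ 4.25  5.94 -0.26] M [ 0.974 -0.651  0.272] tau6 0.4467 j [-0.31   0.676  1.222  0.002  1.242 -0.574] w 18.48
```

Run:
```python
from h import *
snap("wH")
a=cv2.imread("pics/wE.png")[180:310,190:320];b=cv2.imread("pics/wH.png")[180:310,190:320]
cv2.imwrite("pics/cmpEH.png",cv2.resize(np.hstack([a,b]),None,fx=3,fy=3,interpolation=cv2.INTER_CUBIC))
```

```text
(no output)
```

View pics/cmpEH.png

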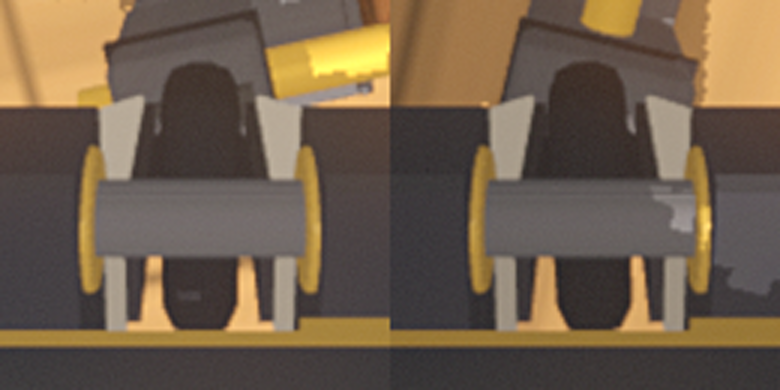

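>>> arm_command --plan '[{"tx": 0,"ty": 0,"tz": 0,"wx": 0.03,"wy": 0,"wz": 0,"jaw": -1},{"tx": 0,"ty": 0,"tz": 0,"wx": 0.02,"wy": 0,"wz": 0,"jaw": -1},{"tx": 0,"ty": 0,"tz": 0,"wx": 0,"wy": 0,"wz": 0,"jaw": -1}]'

```text
time: 11.55
tool_pos: [653.4, -128.7, 155.7]
tcp_rot: [0.355, 1.569, 0.568]
contact_force: [4.1, 6.1, -0.2]
grip_width: 18.7
```

```bash
python3 st.py|head -1
```

```text
t 11.55 pos [ 653.4 -128.7  155.7] zang 0.2132 F [ 4.09  6.08 -0.17] M [ 1.013 -0.68   0.301] tau6 0.4466 j [-0.31   0.676  1.222  0.002  1.242 -0.524] w 18.71
```

>>> arm_command --plan '[{"tx": 0,"ty": 0,"tz": 0,"wx": 0.03,"wy": 0,"wz": 0,"jaw": -1},{"tx": 0,"ty": 0,"tz": 0,"wx": 0.02,"wy": 0,"wz": 0,"jaw": -1},{"tx": 0,"ty": 0,"tz": 0,"wx": 0,"wy": 0,"wz": 0,"jaw": -1}]'

```text
time: 11.85
tool_pos: [653.5, -128.7, 155.8]
tcp_rot: [0.355, 1.569, 0.518]
contact_force: [4.2, 6.2, -0.4]
grip_width: 18.5
```

```bash
python3 st.py|head -1
```

```text
t 11.85 pos [ 653.5 -128.7  155.8] zang 0.1632 F [ 4.17  6.16 -0.42] M [ 1.037 -0.669  0.288] tau6 0.4465 j [-0.31   0.676  1.222  0.002  1.242 -0.474] w 18.48
```

>>> arm_command --plan '[{"tx": 0,"ty": 0,"tz": 0,"wx": 0.03,"wy": 0,"wz": 0,"jaw": -1},{"tx": 0,"ty": 0,"tz": 0,"wx": 0.02,"wy": 0,"wz": 0,"jaw": -1},{"tx": 0,"ty": 0,"tz": 0,"wx": 0,"wy": 0,"wz": 0,"jaw": -1}]'

```text
time: 12.15
tool_pos: [653.5, -128.7, 155.8]
tcp_rot: [0.395, 1.568, 0.508]
contact_force: [4.2, 6.1, -0.7]
grip_width: 18.4
```

```bash
python3 st.py|head -1
```

```text
t 12.15 pos [ 653.5 -128.7  155.8] zang 0.1133 F [ 4.24  6.1  -0.75] M [ 1.056 -0.695  0.279] tau6 0.4464 j [-0.31   0.676  1.222  0.002  1.242 -0.424] w 18.36
```

>>> arm_command --plan '[{"tx": 0,"ty": 0,"tz": 0,"wx": 0.03,"wy": 0,"wz": 0,"jaw": -1},{"tx": 0,"ty": 0,"tz": 0,"wx": 0.02,"wy": 0,"wz": 0,"jaw": -1},{"tx": 0,"ty": 0,"tz": 0,"wx": 0,"wy": 0,"wz": 0,"jaw": -1}]'

```text
time: 12.45
tool_pos: [653.6, -128.7, 155.7]
tcp_rot: [0.428, 1.568, 0.491]
contact_force: [4.1, 5.6, -1.2]
grip_width: 18.4
```

```bash
python3 st.py|head -1
```

```text
t 12.45 pos [ 653.6 -128.7  155.7] zang 0.0633 F [ 4.07  5.62 -1.18] M [ 1.047 -0.678  0.272] tau6 0.4462 j [-0.31   0.676  1.222  0.002  1.242 -0.374] w 18.37
```

>>> arm_command --plan '[{"tx": 0,"ty": 0,"tz": 0,"wx": 0.03,"wy": 0,"wz": 0,"jaw": -1},{"tx": 0,"ty": 0,"tz": 0,"wx": 0.02,"wy": 0,"wz": 0,"jaw": -1},{"tx": 0,"ty": 0,"tz": 0,"wx": 0,"wy": 0,"wz": 0,"jaw": -1}]'

```text
time: 12.75
tool_pos: [653.6, -128.7, 155.7]
tcp_rot: [0.458, 1.568, 0.471]
contact_force: [5.0, 5.6, -1.6]
grip_width: 18.1
```

```bash
python3 st.py|head -1;  python3 - <<'E'
from h import *
cv2.imwrite("pics/s3.png",imaging.capture("scene"))
s=cv2.imread("pics/s3.png");cv2.imwrite("pics/s3z.png",cv2.resize(s[150:270,195:345],None,fx=5,fy=5,interpolation=cv2.INTER_CUBIC))
E
```

```text
t 12.75 pos [ 653.6 -128.7  155.7] zang 0.0133 F [ 4.99  5.64 -1.63] M [ 0.952 -0.779  0.212] tau6 0.4604 j [-0.31   0.676  1.222  0.002  1.242 -0.324] w 18.11
```

View pics/s3z.png

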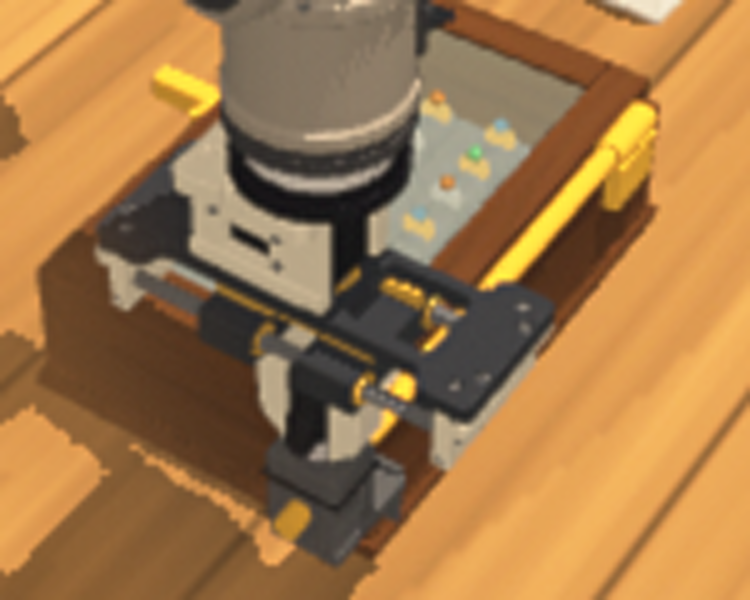

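`tau6` has risen from 0.4462 to 0.4604, so the bite probably starts about 0.03 rad before this position. One more step should confirm it.

>>> arm_command --plan '[{"tx": 0,"ty": 0,"tz": 0,"wx": 0.03,"wy": 0,"wz": 0,"jaw": -1},{"tx": 0,"ty": 0,"tz": 0,"wx": 0.02,"wy": 0,"wz": 0,"jaw": -1},{"tx": 0,"ty": 0,"tz": 0,"wx": 0,"wy": 0,"wz": 0,"jaw": -1}]'

```text
time: 13.1
tool_pos: [653.7, -128.7, 155.7]
tcp_rot: [0.474, 1.568, 0.438]
contact_force: [5.2, 6.5, -0.6]
grip_width: 18.3
```

```bash
python3 st.py|head -1
```

```text
t 13.1 pos [ 653.7 -128.7  155.7] zang -0.0366 F [ 5.24  6.47 -0.6 ] M [ 1.058 -0.763  0.312] tau6 0.4834 j [-0.31   0.676  1.222  0.002  1.242 -0.274] w 18.29
```

>>> arm_command --plan '[{"tx": 0,"ty": 0,"tz": 0,"wx": 0.03,"wy": 0,"wz": 0,"jaw": -1},{"tx": 0,"ty": 0,"tz": 0,"wx": 0.02,"wy": 0,"wz": 0,"jaw": -1},{"tx": 0,"ty": 0,"tz": 0,"wx": 0,"wy": 0,"wz": 0,"jaw": -1}]'

```text
time: 13.4
tool_pos: [653.7, -128.7, 155.7]
tcp_rot: [0.507, 1.568, 0.42]
contact_force: [5.2, 5.4, -1.3]
grip_width: 18.5
```

```bash
python3 st.py|head -1
```

```text
t 13.4 pos [ 653.7 -128.7  155.7] zang -0.0867 F [ 5.22  5.44 -1.34] M [ 1.023 -0.834  0.359] tau6 0.5067 j [-0.31   0.676  1.222  0.002  1.242 -0.224] w 18.49
```

The bite is confirmed, with a slope of about 0.5 N m/rad, and the knob is now about 0.12 rad past it. I'll turn it about 0.15 more, then test the lid.

>>> arm_command --plan '[{"tx": 0,"ty": 0,"tz": 0,"wx": 0.05,"wy": 0,"wz": 0,"jaw": -1},{"tx": 0,"ty": 0,"tz": 0,"wx": 0.05,"wy": 0,"wz": 0,"jaw": -1},{"tx": 0,"ty": 0,"tz": 0,"wx": 0.03,"wy": 0,"wz": 0,"jaw": -1},{"tx": 0,"ty": 0,"tz": 0,"wx": 0.02,"wy": 0,"wz": 0,"jaw": -1},{"tx": 0,"ty": 0,"tz": 0,"wx": 0,"wy": 0,"wz": 0,"jaw": -1}]'

```text
time: 13.9
tool_pos: [653.8, -128.7, 155.8]
tcp_rot: [0.556, 1.568, 0.32]
contact_force: [5.9, 5.5, -1.4]
grip_width: 18.1
```

```bash
python3 st.py
```

```text
t 13.9 pos [ 653.8 -128.7  155.8] zang -0.2365 F [ 5.91  5.51 -1.37] M [ 0.986 -0.947  0.367] tau6 0.5793 j [-0.31   0.676  1.222  0.002  1.241 -0.074] w 18.14
[[0.003, 0.234, 0.972], [0.001, 0.972, -0.234], [-1.0, 0.002, 0.003]]
```

The knob is about 0.27 past the bite, an estimated 24 N. I'll release it, lift clear and turn to face the pull.

>>> arm_command --plan '[{"tx": 0,"ty": 0,"tz": 0,"wx": 0,"wy": 0,"wz": 0,"jaw": 0.1},{"tx": 0,"ty": 0,"tz": 0,"wx": 0,"wy": 0,"wz": 0,"jaw": 0.1},{"tx": 0,"ty": 0,"tz": 0,"wx": 0,"wy": 0,"wz": 0,"jaw": 0.1},{"tx": 0,"ty": 0,"tz": 0,"wx": 0,"wy": 0,"wz": 0,"jaw": 0.1},{"tx": -2,"ty": 0,"tz": 0,"wx": 0,"wy": 0,"wz": 0,"jaw": 0.1},{"tx": -4,"ty": 0,"tz": 0,"wx": 0,"wy": 0,"wz": 0,"jaw": 0.1},{"tx": -4,"ty": 0,"tz": 0,"wx": 0,"wy": 0,"wz": 0,"jaw": 0.1},{"tx": -1,"ty": 0,"tz": 0,"wx": -0.14,"wy": 0,"wz": 0,"jaw": 0.1},{"tx": 0,"ty": 0,"tz": 0,"wx": -0.14,"wy": 0,"wz": 0,"jaw": 0.1},{"tx": 0,"ty": 0,"tz": 0,"wx": -0.14,"wy": 0,"wz": 0,"jaw": 0.1},{"tx": 0,"ty": 0,"tz": 0,"wx": -0.14,"wy": 0,"wz": 0,"jaw": 0.1},{"tx": 0,"ty": 0,"tz": 0,"wx": -0.14,"wy": 0,"wz": 0,"jaw": 0.1},{"tx": 0,"ty": 0,"tz": 0,"wx": -0.14,"wy": 0,"wz": 0,"jaw": 0.1},{"tx": 0,"ty": 0,"tz": 0,"wx": -0.14,"wy": 0,"wz": 0,"jaw": 0.1},{"tx": 0,"ty": 0,"tz": 0,"wx": -0.14,"wy": 0,"wz": 0,"jaw": 0.1},{"tx": 0,"ty": 0,"tz": 0,"wx": -0.14,"wy": 0,"wz": 0,"jaw": 0.1},{"tx": 0,"ty": 0,"tz": 0,"wx": -0.14,"wy": 0,"wz": 0,"jaw": 0.1},{"tx": 0,"ty": 0,"tz": 0,"wx": -0.14,"wy": 0,"wz": 0,"jaw": 0.1},{"tx": 0,"ty": 0,"tz": 0,"wx": -0.14,"wy": 0,"wz": 0,"jaw": 0.1},{"tx": 0,"ty": 0,"tz": 0,"wx": -0.14,"wy": 0,"wz": 0,"jaw": 0.1}]'

```text
time: 15.9
tool_pos: [652.5, -129.9, 265.7]
tcp_rot: [2.083, 1.57, -2.615]
contact_force: [0.2, -0.4, -0.4]
grip_width: 50.4
```

```bash
python3 st.py;  python3 - <<'E'
from h import *
snap("wK")
cv2.imwrite("pics/t2.png",imaging.capture("top"))
s=cv2.imread("pics/t2.png");cv2.imwrite("pics/t2z.png",cv2.resize(s[130:250,185:335],None,fx=5,fy=5,interpolation=cv2.INTER_CUBIC))
E
```

```text
t 15.9 pos [ 652.5 -129.9  265.7] zang 1.5859 F [ 0.22 -0.36 -0.36] M [-0.04  -0.004 -0.045] tau6 1.8577 j [-0.311  0.602  1.053 -0.     1.487 -1.897] w 50.35
[[-0.0, -1.0, -0.015], [-0.0, -0.015, 1.0], [-1.0, 0.0, -0.0]]
```

View pics/wK.png

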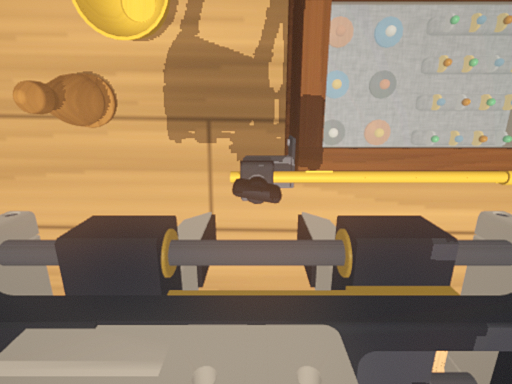

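The knob wing now points roughly across the case, turned about 1.8 rad, with the case aligned to the tool. Moving above the pull.

>>> arm_command --plan '[{"tx": 0.5,"ty": 3.8,"tz": 3.25,"wx": 0,"wy": 0,"wz": 0,"jaw": 0.1},{"tx": 0.5,"ty": 3.8,"tz": 3.25,"wx": 0,"wy": 0,"wz": 0,"jaw": 0.1},{"tx": 0.5,"ty": 3.8,"tz": 3.25,"wx": 0,"wy": 0,"wz": 0,"jaw": 0.1},{"tx": 0.5,"ty": 3.8,"tz": 3.25,"wx": 0,"wy": 0,"wz": 0,"jaw": 0.1},{"tx": 0.5,"ty": 3.8,"tz": 3.25,"wx": 0,"wy": 0,"wz": 0,"jaw": 0.1},{"tx": 0.5,"ty": 3.8,"tz": 3.25,"wx": 0,"wy": 0,"wz": 0,"jaw": 0.1},{"tx": 4,"ty": 0,"tz": 0,"wx": 0,"wy": 0,"wz": 0,"jaw": 0.1},{"tx": 4,"ty": 0,"tz": 0,"wx": 0,"wy": 0,"wz": 0,"jaw": 0.1},{"tx": 0,"ty": 0,"tz": 0,"wx": 0,"wy": 0,"wz": 0,"jaw": 0.1},{"tx": 0,"ty": 0,"tz": 0,"wx": 0,"wy": 0,"wz": 0,"jaw": 0.1}]'

```text
time: 17.0
tool_pos: [424.3, 62.2, 156.5]
tcp_rot: [1.547, 1.57, 3.125]
contact_force: [-0.1, -0.5, 0.5]
grip_width: 50.5
```

```bash
python3 st.py;  python3 - <<'E'
from h import *
snap("wL")
cv2.imwrite("pics/s4.png",imaging.capture("scene"))
s=cv2.imread("pics/s4.png");cv2.imwrite("pics/s4z.png",cv2.resize(s[120:280,165:345],None,fx=4,fy=4,interpolation=cv2.INTER_CUBIC))
E
```

```text
t 17.0 pos [424.3  62.2 156.5] zang 1.5778 F [-0.09 -0.51  0.53] M [-0.028 -0.001  0.001] tau6 0.0331 j [-0.033  0.278  1.908 -0.     0.956 -1.611] w 50.46
[[-0.001, -1.0, -0.007], [0.0, -0.007, 1.0], [-1.0, 0.001, 0.0]]
```

View pics/wL.png

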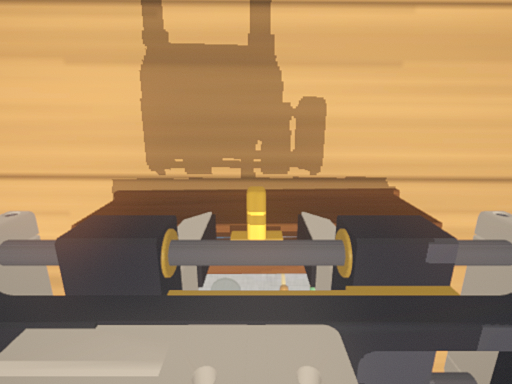

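View pics/s4z.png

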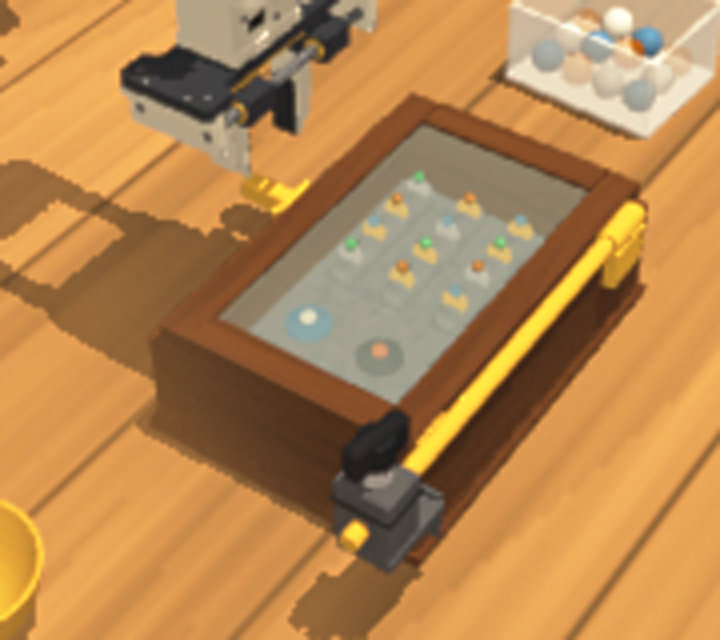

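Run:
```python
from h import *
C=wcam("wL"); print(atz(C,257,187,106),atz(C,257,187,97),proj(C,(423,63,97)),proj(C,(409,63,106)))
im=cv2.imread("pics/wL.png");cv2.imwrite("pics/wLz.png",cv2.resize(im[165:265,190:320],None,fx=5,fy=5,interpolation=cv2.INTER_CUBIC))
```

```text
[403.66053046  63.4143332  106.        ] [406.11597915  63.46100319  97.        ] [256.22082996 208.76894144] [256.35602748 194.32105224]
```

View pics/wLz.png

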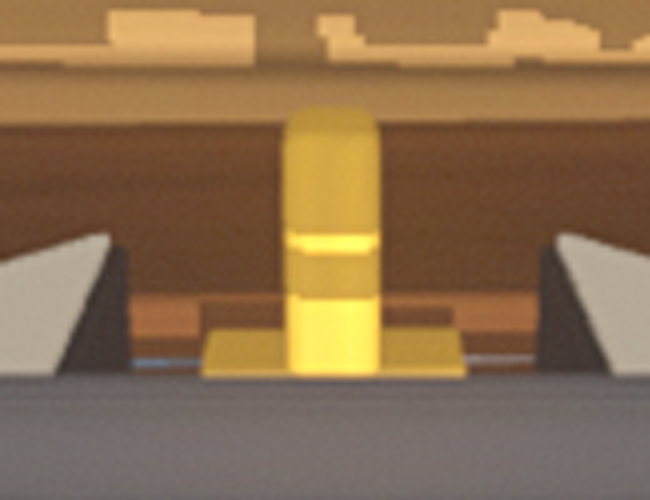

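The pull is centred at column 257 with its tip at x≈407.5, so the pinch point is (421,63). I'll descend and close.

>>> arm_command --plan '[{"tx": 1,"ty": 0.4,"tz": 0.1,"wx": 0,"wy": 0,"wz": 0,"jaw": 0.1},{"tx": 2.5,"ty": 0,"tz": 0,"wx": 0,"wy": 0,"wz": 0,"jaw": 0.1},{"tx": 1.8,"ty": 0,"tz": 0,"wx": 0,"wy": 0,"wz": 0,"jaw": -0.3},{"tx": 0,"ty": 0,"tz": 0,"wx": 0,"wy": 0,"wz": 0,"jaw": -1},{"tx": 0,"ty": 0,"tz": 0,"wx": 0,"wy": 0,"wz": 0,"jaw": -1},{"tx": 0,"ty": 0,"tz": 0,"wx": 0,"wy": 0,"wz": 0,"jaw": -1},{"tx": 0,"ty": 0,"tz": 0,"wx": 0,"wy": 0,"wz": 0,"jaw": -1},{"tx": 0,"ty": 0,"tz": 0,"wx": 0,"wy": 0,"wz": 0,"jaw": -1},{"tx": 0,"ty": 0,"tz": 0,"wx": 0,"wy": 0,"wz": 0,"jaw": -1},{"tx": 0,"ty": 0,"tz": 0,"wx": 0,"wy": 0,"wz": 0,"jaw": -1}]'

```text
time: 18.1
tool_pos: [421.0, 62.1, 104.0]
tcp_rot: [-2.291, 1.567, -0.711]
contact_force: [0.3, -8.3, 3.2]
grip_width: 13.8
```

```bash
python3 st.py
```

```text
t 18.1 pos [421.   62.1 104. ] zang 1.5808 F [ 0.25 -8.31  3.21] M [-1.262  0.134  0.063] tau6 0.0972 j [-0.032  0.357  1.981 -0.003  0.801 -1.611] w 13.76
[[0.003, -1.0, -0.01], [-0.002, -0.01, 1.0], [-1.0, -0.003, -0.002]]
```

The pull is gripped at 13.8 mm. I'll lift along the arc to about 0.86 rad.

>>> arm_command --plan '[{"tx": 0,"ty": 0,"tz": -0.13,"wx": 0,"wy": 0,"wz": 0,"jaw": -1},{"tx": -1.6,"ty": -0.08,"tz": 0,"wx": 0,"wy": 0,"wz": 0,"jaw": -1},{"tx": -1.59,"ty": -0.2,"tz": 0,"wx": 0,"wy": 0,"wz": 0,"jaw": -1},{"tx": -1.57,"ty": -0.31,"tz": 0,"wx": 0,"wy": 0,"wz": 0,"jaw": -1},{"tx": -1.55,"ty": -0.42,"tz": 0,"wx": 0,"wy": 0,"wz": 0,"jaw": -1},{"tx": -1.51,"ty": -0.51,"tz": 0,"wx": 0,"wy": 0,"wz": 0,"jaw": -1},{"tx": -1.48,"ty": -0.63,"tz": 0,"wx": 0,"wy": 0,"wz": 0,"jaw": -1},{"tx": -1.43,"ty": -0.73,"tz": 0,"wx": 0,"wy": 0,"wz": 0,"jaw": -1}]'

```text
time: 18.9
tool_pos: [447.3, 62.4, 210.2]
tcp_rot: [1.526, 1.567, 3.106]
contact_force: [-1.0, -0.2, -5.9]
grip_width: 13.5
```

```bash
python3 st.py
```

```text
t 18.9 pos [447.3  62.4 210.2] zang 1.5803 F [-1.01 -0.24 -5.9 ] M [-0.037  0.475  0.141] tau6 0.1129 j [-0.031  0.249  1.772  0.     1.124 -1.612] w 13.49
[[-0.004, -1.0, -0.01], [0.0, -0.01, 1.0], [-1.0, 0.004, 0.0]]
```

Forces are low and the lift is going smoothly, so I'll continue.

>>> arm_command --plan '[{"tx": -1.37,"ty": -0.83,"tz": 0,"wx": 0,"wy": 0,"wz": 0,"jaw": -1},{"tx": -1.31,"ty": -0.92,"tz": 0,"wx": 0,"wy": 0,"wz": 0,"jaw": -1},{"tx": -1.24,"ty": -1.01,"tz": 0,"wx": 0,"wy": 0,"wz": 0,"jaw": -1},{"tx": -1.17,"ty": -1.09,"tz": 0,"wx": 0,"wy": 0,"wz": 0,"jaw": -1},{"tx": -1.09,"ty": -1.17,"tz": 0,"wx": 0,"wy": 0,"wz": 0,"jaw": -1},{"tx": 0,"ty": 0,"tz": 0,"wx": 0,"wy": 0,"wz": 0,"jaw": -1},{"tx": 0,"ty": 0,"tz": 0,"wx": 0,"wy": 0,"wz": 0,"jaw": -1}]'

```text
time: 19.6
tool_pos: [497.8, 63.1, 272.6]
tcp_rot: [1.362, 1.569, 2.942]
contact_force: [-6.6, -0.3, 7.0]
grip_width: 14.0
```

```bash
python3 st.py
python3 - <<'E'
from h import *
cv2.imwrite("pics/s5.png",imaging.capture("scene"))
E
```

```text
t 19.6 pos [497.8  63.1 272.6] zang 1.5804 F [-6.62 -0.29  7.  ] M [0.079 1.009 0.119] tau6 0.1208 j [-0.027  0.282  1.543  0.     1.319 -1.608] w 13.95
[[-0.002, -1.0, -0.01], [0.0, -0.01, 1.0], [-1.0, 0.002, 0.0]]
```

View pics/s5.png

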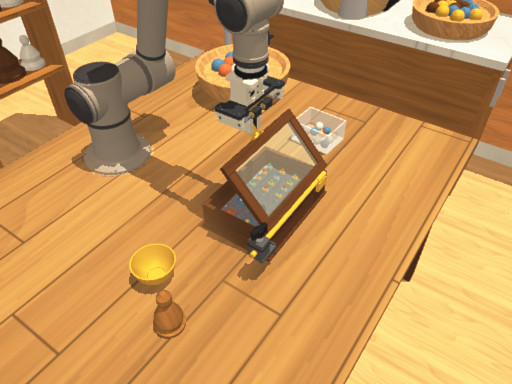

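The lid is up at about 0.85 rad with almost no tangential load on the gripper. Letting go.

>>> arm_command --plan '[{"tx": 0,"ty": 0,"tz": 0,"wx": 0,"wy": 0,"wz": 0,"jaw": 0.1},{"tx": 0,"ty": 0,"tz": 0,"wx": 0,"wy": 0,"wz": 0,"jaw": 0.1},{"tx": 0,"ty": 0,"tz": 0,"wx": 0,"wy": 0,"wz": 0,"jaw": 0.1},{"tx": 0,"ty": 0,"tz": 0,"wx": 0,"wy": 0,"wz": 0,"jaw": 0.1},{"tx": 0,"ty": 0,"tz": 0,"wx": 0,"wy": 0,"wz": 0,"jaw": 0.1},{"tx": -2,"ty": 0,"tz": 0,"wx": 0,"wy": 0,"wz": 0,"jaw": 0.1},{"tx": -4,"ty": 0,"tz": 0,"wx": 0,"wy": 0,"wz": 0,"jaw": 0.1},{"tx": -4,"ty": 0,"tz": 0,"wx": 0,"wy": 0,"wz": 0,"jaw": 0.1}]'

```text
time: 20.45
tool_pos: [498.7, 62.8, 372.7]
tcp_rot: [1.454, 1.569, 3.034]
contact_force: [0.6, 0.1, 0.3]
grip_width: 50.9
```

```bash
cat > lidshot.py <<'E'
import sys
from h import *
n=sys.argv[1]
im=imaging.capture("scene");cv2.imwrite(f"pics/{n}.png",im)
cv2.imwrite(f"pics/{n}z.png",cv2.resize(im[80:270,185:355],None,fx=3.1,fy=3.1,interpolation=cv2.INTER_CUBIC))
E
python3 st.py; python3 lidshot.py s6
```

```text
t 20.45 pos [498.7  62.8 372.7] zang 1.5799 F [0.56 0.11 0.3 ] M [0.079 0.003 0.004] tau6 0.0025 j [-0.027  0.235  1.336  0.     1.573 -1.607] w 50.87
[[-0.002, -1.0, -0.009], [0.0, -0.009, 1.0], [-1.0, 0.002, 0.0]]
```

View pics/s6z.png

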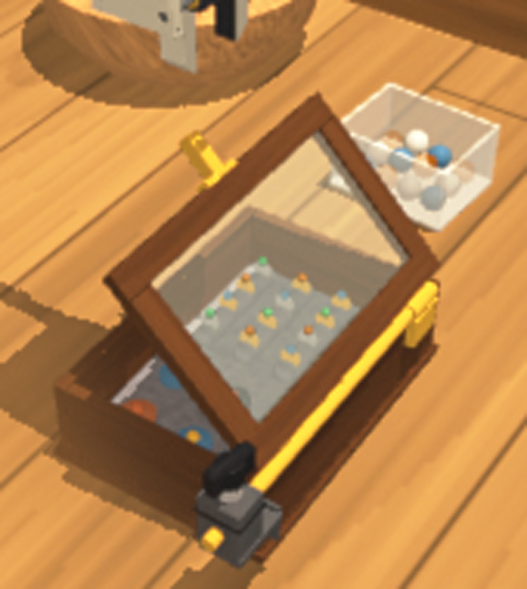

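>>> arm_command --plan '[{"tx": 0,"ty": 0,"tz": 0,"wx": 0,"wy": 0,"wz": 0,"jaw": 0.1},{"tx": 0,"ty": 0,"tz": 0,"wx": 0,"wy": 0,"wz": 0,"jaw": 0.1},{"tx": 0,"ty": 0,"tz": 0,"wx": 0,"wy": 0,"wz": 0,"jaw": 0.1},{"tx": 0,"ty": 0,"tz": 0,"wx": 0,"wy": 0,"wz": 0,"jaw": 0.1},{"tx": 0,"ty": 0,"tz": 0,"wx": 0,"wy": 0,"wz": 0,"jaw": 0.1},{"tx": 0,"ty": 0,"tz": 0,"wx": 0,"wy": 0,"wz": 0,"jaw": 0.1},{"tx": 0,"ty": 0,"tz": 0,"wx": 0,"wy": 0,"wz": 0,"jaw": 0.1},{"tx": 0,"ty": 0,"tz": 0,"wx": 0,"wy": 0,"wz": 0,"jaw": 0.1},{"tx": 0,"ty": 0,"tz": 0,"wx": 0,"wy": 0,"wz": 0,"jaw": 0.1},{"tx": 0,"ty": 0,"tz": 0,"wx": 0,"wy": 0,"wz": 0,"jaw": 0.1}]'

```text
time: 21.5
tool_pos: [499.0, 62.8, 372.0]
tcp_rot: [-0.809, 1.571, 0.771]
contact_force: [-0.2, 0.4, 0.1]
grip_width: 50.6
```

```bash
python3 lidshot.py s7
```

```text
(no output)
```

View pics/s7z.png

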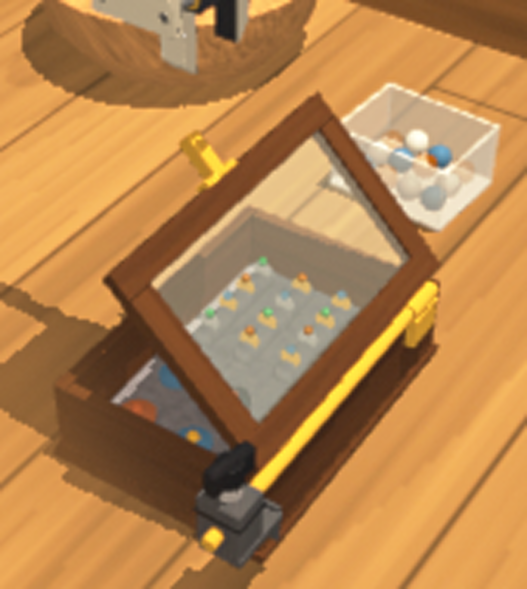

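The lid looks the same one second later. I'll measure its angle and check for slow creep.

>>> arm_command --plan '[{"tx": 0,"ty": 0,"tz": 0,"wx": 0,"wy": 0,"wz": 0,"jaw": 0.1},{"tx": 0,"ty": 0,"tz": 0,"wx": 0,"wy": 0,"wz": 0,"jaw": 0.1},{"tx": 0,"ty": 0,"tz": 0,"wx": 0,"wy": 0,"wz": 0,"jaw": 0.1},{"tx": 0,"ty": 0,"tz": 0,"wx": 0,"wy": 0,"wz": 0,"jaw": 0.1},{"tx": 0,"ty": 0,"tz": 0,"wx": 0,"wy": 0,"wz": 0,"jaw": 0.1},{"tx": 0,"ty": 0,"tz": 0,"wx": 0,"wy": 0,"wz": 0,"jaw": 0.1},{"tx": 0,"ty": 0,"tz": 0,"wx": 0,"wy": 0,"wz": 0,"jaw": 0.1},{"tx": 0,"ty": 0,"tz": 0,"wx": 0,"wy": 0,"wz": 0,"jaw": 0.1},{"tx": 0,"ty": 0,"tz": 0,"wx": 0,"wy": 0,"wz": 0,"jaw": 0.1},{"tx": 0,"ty": 0,"tz": 0,"wx": 0,"wy": 0,"wz": 0,"jaw": 0.1},{"tx": 0,"ty": 0,"tz": 0,"wx": 0,"wy": 0,"wz": 0,"jaw": 0.1},{"tx": 0,"ty": 0,"tz": 0,"wx": 0,"wy": 0,"wz": 0,"jaw": 0.1},{"tx": 0,"ty": 0,"tz": 0,"wx": 0,"wy": 0,"wz": 0,"jaw": 0.1},{"tx": 0,"ty": 0,"tz": 0,"wx": 0,"wy": 0,"wz": 0,"jaw": 0.1},{"tx": 0,"ty": 0,"tz": 0,"wx": 0,"wy": 0,"wz": 0,"jaw": 0.1}]'

```text
time: 23.05
tool_pos: [499.0, 62.8, 372.0]
tcp_rot: [0.104, 1.571, 1.684]
contact_force: [-0.7, 0.4, -0.4]
grip_width: 50.1
```

```bash
python3 lidshot.py s8
python3 - <<'E'
from h import *
im=lambda n:cv2.imread(f"pics/{n}.png")[80:270,185:355].astype(int)
for a,b in (("s6","s7"),("s7","s8"),("s6","s8"),("s5","s8")):
    d=np.abs(im(a)-im(b)).max(2); print(a,b,(d>40).sum(),d.mean().round(2))
S=cam("scene"); z=lambda x,y:(185+(x+.5)/3.1-.5,80+(y+.5)/3.1-.5)
obs=[z(318,95),z(108,280),z(195,143)]
H=np.array([649.8,65,97]); yaw=.013
def P(th,x,y,h):
    p=np.array([-x*np.cos(th)+h*np.sin(th), y, x*np.sin(th)+h*np.cos(th)])
    c,s=np.cos(yaw),np.sin(yaw); return H+np.array([c*p[0]-s*p[1],s*p[0]+c*p[1],p[2]])
for th in np.arange(.6,1,.05):
    q=[proj(S,P(th,200,150,7)),proj(S,P(th,200,-150,7)),proj(S,P(th,242,0,6))]
    print(th.round(2),[(np.array(a)-b).round(1).tolist() for a,b in zip(q,obs)])
E
```

```text
s6 s7 14 1.22
s7 s8 1 1.09
s6 s8 13 1.2
s5 s8 2970 10.27
0.6 [[-7.6, 3.8], [-7.0, 2.6], [-10.2, 3.5]]
0.65 [[-5.6, 2.1], [-5.2, 1.0], [-8.0, 1.3]]
0.7 [[-3.5, 0.4], [-3.2, -0.4], [-5.6, -0.7]]
0.75 [[-1.2, -1.1], [-1.1, -1.7], [-3.0, -2.6]]
0.8 [[1.2, -2.4], [1.2, -2.9], [-0.2, -4.4]]
0.85 [[3.7, -3.6], [3.7, -3.9], [2.7, -5.9]]
0.9 [[6.3, -4.7], [6.3, -4.7], [5.8, -7.3]]
0.95 [[9.1, -5.7], [9.1, -5.4], [9.2, -8.4]]
```

The lid stands still for 2.6 s at about 0.77 rad, and the arm is clear of it. Handing in.

Run:
```python
from h import *
a=cv2.imread("pics/scene0.png").astype(int);b=cv2.imread("pics/s8.png").astype(int)
for n,(r0,r1,c0,c1) in dict(bowl=(240,290,125,182),figure=(285,340,148,190),tub=(105,155,288,350)).items():
    print(n,(np.abs(a-b)[r0:r1,c0:c1].max(2)>60).sum())
print(bot.close_job())
```

```text
bowl 0
figure 0
tub 555
the job is handed in; nothing more can be done
None
```

The display case lid now stands by itself about half open, at roughly 0.77 rad (44°), and the job is handed in at about 23 s of the 72 s allowed.

- **Clamp:** I turned the knob clockwise until it bit, at about 1.5 rad, where the steady drag began rising at about 0.5 N m/rad. I then turned it about 0.27 rad past the bite, which I estimate as 24 N on the shaft against the 50 N limit. That is a torque-based estimate, since the squeeze can't be measured directly.
- **Lid:** I lifted it by the brass pull to about 0.85 rad and let go. It settled to between 0.75 and 0.8 rad, measured from one camera view, and held on the first try.
- **Last checks:** Pictures over the next 2.6 s showed no visible movement of the lid. The gripper was about 10 cm clear above, with the force reading near zero.
- **Things around the case:** The before and after pictures of the bowl and figure match. The same check on the tub showed differences (555 pixels). I put that down to the raised lid overlapping that part of the picture: the arm never went down near the tub, and it looked in place, but I didn't check this separately.

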